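# Set up a conductor bar for a resistance test

## Robot

A 6-joint arm with a two-finger parallel gripper is mounted at the origin on the work surface. World frame = base frame: x ahead of the robot, y to its left, z up, the work surface at z = 0. Lengths are in mm, angles in rad, forces in N, time in s.
With the tool pointing down it reaches from about 350 to 775 mm from the base axis. Payload 7.3 kg.
Tool frame: the origin (TCP) lies at the very end of the fingers, on their centre line; the grasp point (between the pads) lies 19 mm behind it (pinch_z is the distance from the TCP to the grasp point, in mm); z points along the fingers, y is the direction in which the jaws open and shut (so a half turn about z gives the same grasp; the last joint's range is limited). The gripper opens to 92 mm and grips with 3 to 60 N. Pads are 19 mm wide; open, the fingers measure 130 mm over their backs; the gripper's body (75 mm by 190 mm) begins 47 mm behind the grasp point.
Start: joints at [0.983, 0.342, 1.524, -0, 1.275, -0.146], TCP at [224.462, 474.618, 226.741] pointing down, gripper open.
Joint ranges: [-2.53, 2.53], [-0.77, 2.02], [0.04, 2.7], [-1, 4.14], [0.28, 2.66], [-3.11, 3.11]. Speed limits (rad/s): [2.57, 2.57, 3.14, 3.14, 3.14, 3.14].

## Interface

Orientations are given as [roll, pitch, yaw] about the fixed x, y, z axes, in that order (R = Rz(yaw) Ry(pitch) Rx(roll)).
In Python, from plant import * gives the robot as it stands.
- The arm moves only by the tool step_arm, never from a script. Its argument "moves" is one flat list of numbers, 7 for each row, row after row: the shift along the tool's x, y, z scaled (see below), then the turn, a rotation vector about the tool's x, y, z scaled (see below), then the closure, from -1 (fully open) to 1 (shut). A call has 1 to 8 rows; each row shifts and turns the pose as measured when the row begins, along the tool's axes as they then stand; what a row does not reach is not made up. The controller multiplies each number of a shift by 2 cm and each number of a turn by 4 degrees. A row lasts 1/12 s, in which the tool goes at most 41.7 mm and 7.16 degrees, less where a joint would pass 70% of its speed; a pose out of reach is approached as far as the arm can. A call with a number of a shift or a turn outside -1 to 1 is refused whole. A call with a gripper value outside its range is refused whole. The fingers move at their own pace and stop on an object; the grip force is fixed at half the most. Time passes only in rows, so rows that do not move let the fingers close. It gives the time, the measured TCP pose, the force and the opening at its end, in the units of the state.
- get_obs(): the state, without advancing time (a new reading comes with each control period).
- capture(name): name is "scene" or "top"; returns the picture (420x560x3 uint8, red, green, blue); there is no depth.
- get_calibration(name): a dict with "mtx" (3x3 intrinsics, pixels), "eye" and "orientation" of the camera in the world. Camera axes: x right, y down, z forward; pixel columns grow to the right and rows downward; lengths in mm; the calibration is good to about 2 mm. A picture is of the moment at which its call begins. get_calibration takes no time and is no camera call.
- close_job(): hands the job in, once; it reports no verdict.
The state is a dict: "time": time; "joint_positions": joint angles; "dq": joint speeds; "tau": joint torques, N m; "tool_pos": TCP position; "tcp_rot": TCP orientation; "contact_force": force on the tool from outside, world axes, zero at the start; "moment": the same for the moment, N m; "grip_width": finger opening in mm.
Only numpy, scipy, OpenCV 4.12 (cv2) and the standard library are available. Lean on these libraries where they do the work, as an engineer would, in place of code of your own. Each camera call takes 0.05 s, during which the arm holds its last target.

## Task

Take the orange hood off the bar's middle sleeve and hang it over the square parking rail; after that roll the dark bar in its V-blocks until its copper flats face straight up. Then drape every contact saddle on the table over the bar so that it sits level on a copper flat: red-gripped ones between the middle sleeve and the red pedestal, black-gripped ones between the sleeve and the black pedestal. When all of them hang there, push the tester's green-balled lever fully over to on (away from the robot), and leave the other things on the bench where they are.

Things in the scene. Friction and masses are not known exactly. Their poses are not given: they have to be found in the camera images.
- cradle: Fixed bar cradle: aluminium base plate 90 (x) x 400 (y) x 12 mm, on it two V-block pedestals at y = +170 mm (red) and y = -170 mm (black), 28 mm wide along y, 62 mm along x, topped by thin keepers to 143 mm height. Origin: centre of the underside of the plate on the table; y runs along the bar towards the red pedestal, z up.
- bar_axis (a point): Fixed point on the bar's axis at mid-length, 120 mm above the table; axes as those of the cradle.
- bar (a joint): Roll of the dark round bar in its V-blocks (rad): 0 = flats face straight up, positive = flats lean towards the cradle's +x (away from the robot), 0.8 to 1.7 at the start; range +-2.6. The keepers let it only turn about its own axis; friction (about 0.12 N m) keeps it where it is left.
- bar_flat (a point): Turns with the bar: mid-length, 12 mm from the axis, in the plane of the copper flats; z = the flats' outward normal, y along the bar to the red pedestal. Bar 32 mm in diameter, 400 mm long. Mid sleeve (knurled rubber, 38 mm in diameter, y = -18 to 18 mm): grip and turn it here. Each side of it, |y| = 18 to 150 mm, a bare copper flat 21 mm wide, 12 mm from the axis, room for two saddles.
- saddle_red1: Contact saddle, red grip, 0.22 to 0.37 kg, may be absent. Brass inverted U: crown 64 (x) x 60 (y) x 12 mm, legs 9 mm thick, 60 wide, 45 long, 46 mm clear between them along x. Red grip block 26 (x) x 34 (y) mm, 12 to 54 mm above the origin. Origin: centre of the seating face under the crown, 45 mm above the feet; z up, y along the bar once hung, either way round. Starts standing on its legs.
- saddle_red2: Contact saddle, red grip, 0.22 to 0.37 kg, may be absent. Brass inverted U: crown 64 (x) x 60 (y) x 12 mm, legs 9 mm thick, 60 wide, 45 long, 46 mm clear between them along x. Red grip block 26 (x) x 34 (y) mm, 12 to 54 mm above the origin. Origin: centre of the seating face under the crown, 45 mm above the feet; z up, y along the bar once hung, either way round. Starts standing on its legs.
- saddle_black1: Contact saddle, black grip, 0.22 to 0.37 kg, may be absent. Brass inverted U: crown 64 (x) x 60 (y) x 12 mm, legs 9 mm thick, 60 wide, 45 long, 46 mm clear between them along x. Black grip block 26 (x) x 34 (y) mm, 12 to 54 mm above the origin. Origin: centre of the seating face under the crown, 45 mm above the feet; z up, y along the bar once hung, either way round. Starts standing on its legs.
- saddle_black2: Contact saddle, black grip, 0.22 to 0.37 kg, may be absent. Brass inverted U: crown 64 (x) x 60 (y) x 12 mm, legs 9 mm thick, 60 wide, 45 long, 46 mm clear between them along x. Black grip block 26 (x) x 34 (y) mm, 12 to 54 mm above the origin. Origin: centre of the seating face under the crown, 45 mm above the feet; z up, y along the bar once hung, either way round. Starts standing on its legs.
- hood: Orange insulating hood, 0.13 to 0.21 kg, an inverted U like the saddles but narrower: crown 64 (x) x 34 (y) x 12 mm, legs 9 mm thick, 45 mm long, 46 mm clear between them along x, grip block 26 (x) x 28 (y) mm, 12 to 54 mm above the origin. Origin: centre of the seating face under the crown; z up, y along the bar it hangs on. Starts draped over the bar's sleeve.
- rail: Fixed parking rail for the hood: grey base plate 190 (x) x 70 (y) x 12 mm, square aluminium bar 20 x 20 mm along its x, top at 120 mm, yellow end stops at x = -91 and +91 mm (12 mm thick, to 133 mm height). Origin: centre of the underside of the plate.
- rail_top (a point): Mid-point of the parking rail's flat top face, 120 mm above the table; axes as those of the rail (x along the bar).
- tester: Fixed cream tester, 200 (x) x 170 (y) x 87 mm high, with the lever's block on top. Origin: centre of its underside, front to -x.
- switch (a joint): The tester's lever (rad): 0 = off, leaning 0.5 rad towards the tester's -x; 1.0 = on, leaning 0.5 rad to +x. Pushed over at its ball; light friction, stays where it is left.
- switch_tip (a point): Centre of the green ball, 26 mm in diameter, at the end of the lever; the lever's pivot lies on the tester at x = -20 mm, 109 mm above the table, the ball's centre 80 mm from it. Moves with the lever.
- resistance_box: Cream resistance box 100 x 120 x 60 mm with black knobs and red posts to 78 mm. Bystander: leave where it is. Origin under its centre.
- tape_roll: Blue tape roll lying flat, 90 mm outside, 64 mm inside, 22 mm high. Bystander: leave where it is. Origin under its centre.
- screwdriver: Screwdriver 170 mm long, lying. Bystander: leave where it is.
- fuse_link: White ceramic fuse link with steel end caps, lying, 92 x 38 x 38 mm. Bystander: leave where it is. Origin under its centre.
- cleaner_bottle: White bottle with red cap, 48 mm in diameter, 130 mm high. Bystander: leave where it is. Origin under its centre.
- yellow_meter: Yellow hand-held meter lying on its back, 150 x 75 x 37 mm. Bystander: leave where it is. Origin under its centre.
- terminal_block: Grey terminal block 30 x 90 x 28 mm. Bystander: leave where it is. Origin under its centre.
There are look-alikes about, which are no part of the job. What is shaped like the saddle_black2 but pink is not meant.

How it is judged:
By the outcome, as a careful person would: the job done as asked, in the order asked, and still so for the second after the job is handed in, with the robot touching nothing.
Of saddle_red1, saddle_red2, saddle_black1, saddle_black2 only 3 to 4 are there at a start; the rules pass over those that are not, and their reading is None.
At some moment in a run one of saddle_red1, saddle_red2, saddle_black1, saddle_black2 may be knocked a few centimetres aside while the robot is not near it.
It also fails if it takes over 210 s, if anything falls off the work surface, if the arm or the gripper's body presses on something with over 40 N, if the wrist force passes 120 N, or if a joint passes its speed limit or range.

## Working session

There is one attempt and no reset: what is moved stays moved. The work goes in short steps, Python scripts to look and compute and a tool call to move; the robot and the scene stay as the last step left them, time stands still between calls to the robot, and variables do not carry over. Pictures are saved under pics/ and viewed, and the job is handed in when it is done.

Besides the shell and the picture viewer there is one more tool, called as name(argument=value, ...) on one line, values as JSON. step_arm: Moves the arm, as the interface text tells. Shifts and turns lie within -1 to 1; 1 stands for 2 cm of shift or 4 degrees of turn. Its arguments: {"type":"object","properties":{"moves":{"type":"array"}},"required":["moves"]}

```bash
ls; mkdir -p pics; python3 - <<'E'
from plant import *
import cv2,numpy as np
print(get_obs())
for n in ("scene","top"):
    print(n,get_calibration(n))
    im=capture(n); cv2.imwrite(f"pics/{n}0.png",cv2.cvtColor(im,cv2.COLOR_RGB2BGR))
E
```

```text
pics
{'time': 0.0, 'joint_positions': array([ 9.82998059e-01,  3.42701506e-01,  1.52497920e+00, -9.27689215e-06,
        1.27540484e+00, -1.45993374e-01]), 'dq': array([6.06570271e-05, 7.18876517e-04, 1.79524139e-03, 4.47481707e-04,
       5.16237301e-04, 7.34767509e-04]), 'tau': array([-1.83052503e-03, -4.31229794e+01, -2.44220513e+01,  7.15612387e-02,
        5.61025995e-02, -9.45713396e-05]), 'tool_pos': array([224.23461751, 474.27008334, 226.0691748 ]), 'tcp_rot': array([-3.14011436e+00, -2.08401534e-04,  2.69979031e+00]), 'contact_force': array([ 0.09420113, -0.48144659,  0.15629717]), 'moment': array([-0.01391256, -0.03237736,  0.01396973]), 'grip_width': 91.45131480386257}
scene {'mtx': array([[467.67134425,   0.        , 279.1882295 ],
       [  0.        , 467.67134425, 213.72814357],
       [  0.        ,   0.        ,   1.        ]]), 'eye': array([1325.48770355,  133.86169825, 1401.60019561]), 'orientation': array([-2.59594888, -0.00531621,  1.76247136])}
top {'mtx': array([[442.78320577,   0.        , 279.96667717],
       [  0.        , 442.78320577, 203.39927525],
       [  0.        ,   0.        ,   1.        ]]), 'eye': array([ 408.91871869,  -19.78321564, 1213.17883486]), 'orientation': array([-2.99810934,  0.01248126, -1.55134157])}
```

View pics/scene0.png

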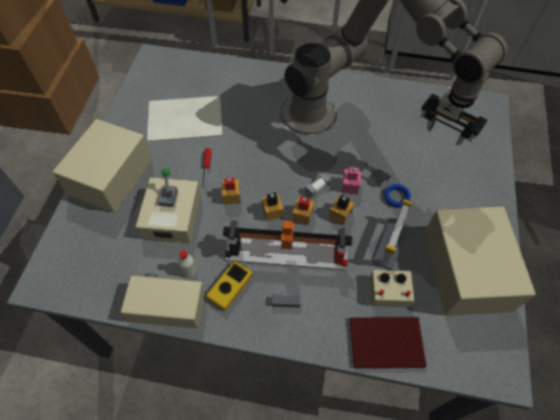

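View pics/top0.png

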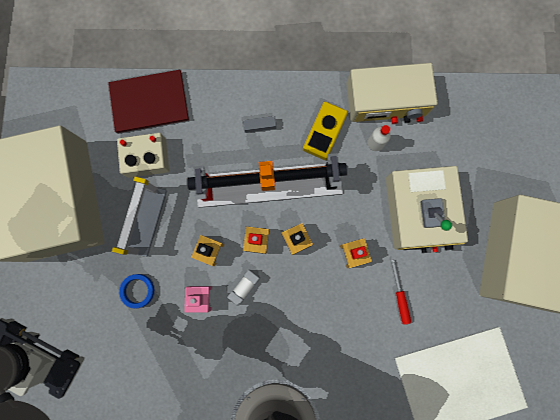

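```bash
cat > h.py <<'E'
import numpy as np,cv2
from scipy.spatial.transform import Rotation as R
from plant import *
def cam(n):
    c=get_calibration(n); return c["mtx"],np.array(c["eye"]),R.from_euler("xyz",c["orientation"]).as_matrix()
def bp(n,u,v,z):
    K,e,M=cam(n); d=M@np.linalg.solve(K,[u,v,1]); return e+d*(z-e[2])/d[2]
def pj(n,P):
    K,e,M=cam(n); q=(np.atleast_2d(P)-e)@M@K.T; return q[:,:2]/q[:,2:]
def tri(a,b):
    # a=(u,v) scene, b=(u,v) top
    A=[];B=[]
    ds=[]
    for n,p in (("scene",a),("top",b)):
        K,e,M=cam(n); d=M@np.linalg.solve(K,[*p,1]); d/=np.linalg.norm(d)
        Q=np.eye(3)-np.outer(d,d); A.append(Q);B.append(Q@e); ds.append((e,d,Q))
    X=np.linalg.solve(sum(A),sum(B)); return X,[np.linalg.norm(Q@(X-e)) for e,d,Q in ds]
def crop(n,name,x0,y0,w,h,s,draw=None):
    im=cv2.cvtColor(capture(n),cv2.COLOR_RGB2BGR)
    c=cv2.resize(im[y0:y0+h,x0:x0+w],None,fx=s,fy=s,interpolation=cv2.INTER_CUBIC)
    if draw is not None:
        for P in draw:
            uv=(pj(n,np.array(P))+0.5-[x0,y0])*s
            cv2.polylines(c,[np.round(uv).astype(int).reshape(-1,1,2)],False,(255,0,255),1)
    cv2.imwrite(f"pics/{name}.png",c); return im
E
python3 - <<'E'
from h import *
im=cv2.imread("pics/top0.png")
for nm,f,x0,y0,w,h,s in (("a","top0",180,150,180,60,4.4),("b","top0",180,220,200,100,4),("c","top0",100,160,110,140,4),("d","top0",380,160,100,110,5),("e","scene0",220,160,140,110,5),("f","scene0",350,180,90,120,5),("g","scene0",130,150,90,90,6)):
    im=cv2.imread(f"pics/{f}.png")
    c=cv2.resize(im[y0:y0+h,x0:x0+w],None,fx=s,fy=s,interpolation=cv2.INTER_CUBIC)
    for k in range(0,w,10): cv2.putText(c,str(x0+k),(int(k*s),8),0,.3,(0,255,255)) ; cv2.line(c,(int(k*s),10),(int(k*s),14),(0,255,255))
    for k in range(0,h,10): cv2.putText(c,str(y0+k),(0,int(k*s)+4),0,.3,(0,255,255))
    cv2.imwrite(f"pics/z{nm}.png",c)
E
```

```text
(no output)
```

View pics/za.png

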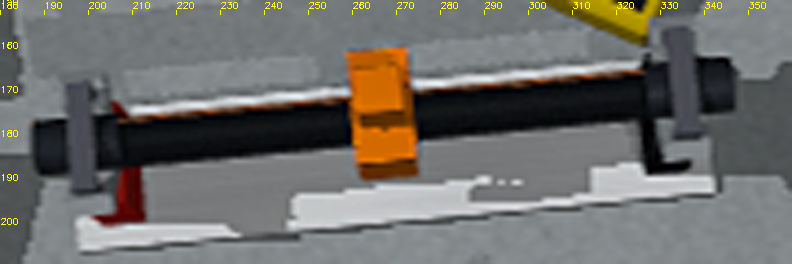

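View pics/zb.png

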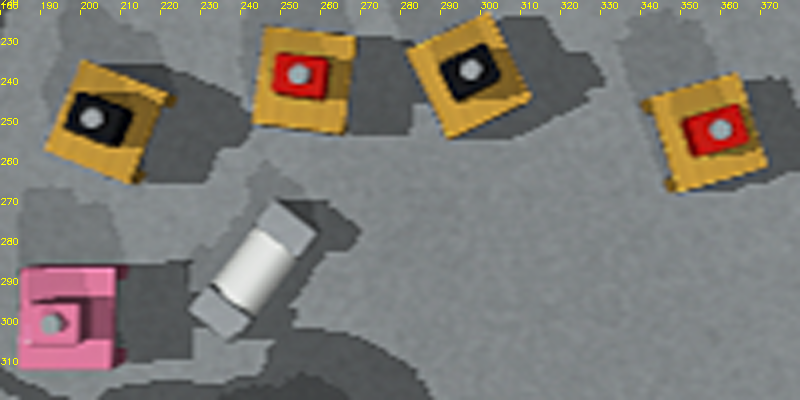

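View pics/zc.png

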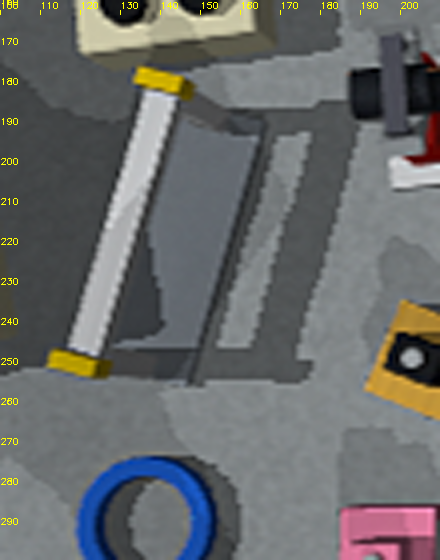

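View pics/zd.png

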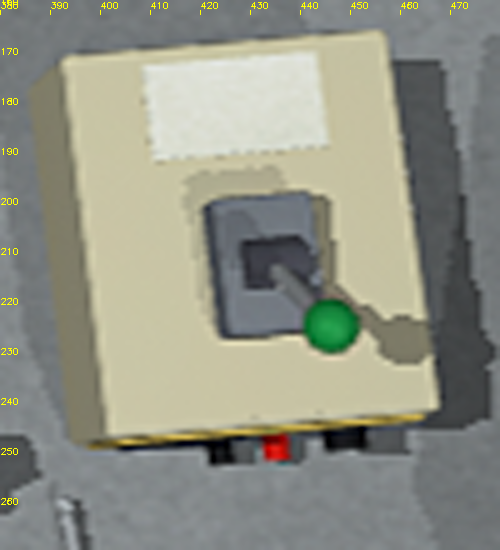

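View pics/ze.png

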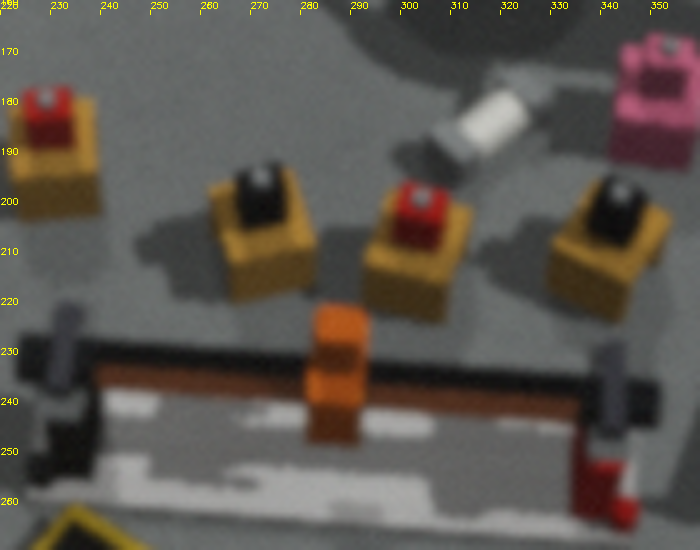

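View pics/zf.png

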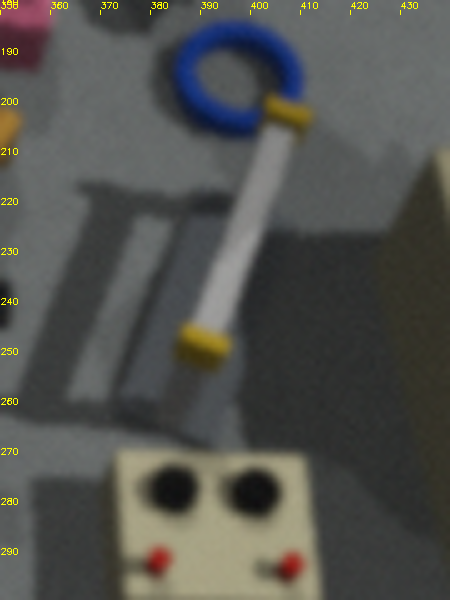

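View pics/zg.png

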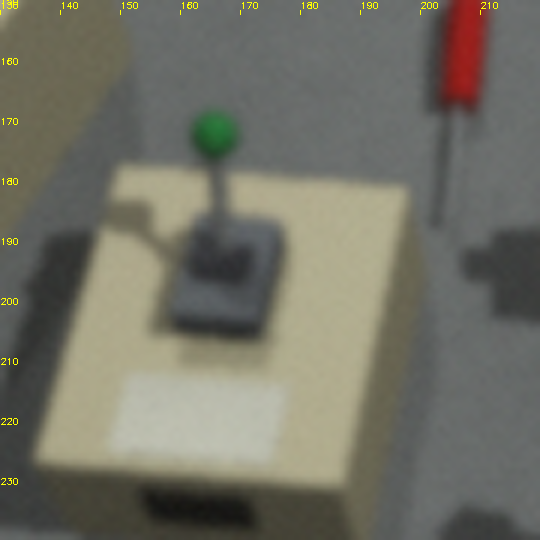

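```bash
cat > fit0.py <<'E'
from h import *
from scipy.optimize import least_squares
def fit(obs,p0):
    # obs: list (cam, bodyP, uv)
    def res(p):
        c,s=np.cos(p[2]),np.sin(p[2]); r=[]
        for n,P,uv in obs:
            W=[p[0]+c*P[0]-s*P[1],p[1]+s*P[0]+c*P[1],P[2]]
            r+=list(pj(n,W)[0]-uv)
        return np.array(r)
    o=least_squares(res,p0,loss="soft_l1",x_scale=[10,10,.1]); return o.x,res(o.x)
def pt(c,s,x0,y0): return [(c[0]+.5)/s-.5+x0,(c[1]+.5)/s-.5+y0]
if __name__=="__main__":
    np.set_printoptions(suppress=True,precision=2)
    T=lambda x,y:pt((x,y),4.4,180,150); S=lambda x,y:pt((x,y),5,220,160)
    for e,(a,b) in {"+y":(S(660,404),T(32,147)),"-y":(S(18,355),T(735,85))}.items():
        print(e,tri(a,b), bp("top",*b,120),bp("scene",*a,120))
    for nm,u,v,z in (("kR",84,135,143),("kB",682,82,143)): print(nm,bp("top",*T(u,v),z))
    for nm,u,v,z in (("kR",610,388,143),("kB",66,347,143)): print(nm,bp("scene",*S(u,v),z))
    Z=lambda x,y:pt((x,y),4,180,220)
    sad={"B1":[(85,60),(172,98),(138,183),(45,150)],"R1":[(265,28),(355,38),(348,133),(253,122)],"B2":[(408,52),(487,15),(530,98),(448,137)],"R2":[(645,103),(737,75),(767,163),(675,190)]}
    body=[(32,30,57),(32,-30,57),(-32,-30,57),(-32,30,57)]
    for k,v in sad.items():
        c=np.mean(v,0); w=bp("top",*Z(*c),57)
        print(k,fit([("top",b,Z(*q)) for b,q in zip(body,v)],[w[0],w[1],0]))
    D=lambda x,y:pt((x,y),5,380,160)
    print("tester",fit([("top",b,D(*q)) for b,q in zip([(100,85,87),(100,-85,87),(-100,-85,87),(-100,85,87)],[(65,58),(385,32),(438,410),(103,432)])],[500,-400,0]))
    print("ball",tri(pt((215,132),6,130,150),D(332,325)))
    print("stops",tri(pt((288,112),5,350,180),pt((78,360),4,100,160)),tri(pt((205,347),5,350,180),pt((163,80),4,100,160)))
    for q in ((78,360),(163,80)): print(bp("top",*pt(q,4,100,160),133))
    print("hood top", tri(S(341,318),T(383,85)))
E
python3 fit0.py
```

```text
+y (array([613.67, 231.17, 123.48]), [np.float64(0.341970411109299), np.float64(0.3419704111092631)]) [614.27 232.31 120.  ] [611.84 231.1  120.  ]
-y (array([ 656.5 , -168.21,  122.66]), [np.float64(0.7267892517083681), np.float64(0.7267892517083017)]) [ 657.22 -169.3   120.  ] [ 655.07 -168.09  120.  ]
kR [617.29 198.12 143.  ]
kB [ 653.22 -136.5   143.  ]
kR [619.53 198.09 143.  ]
kB [ 655.9  -135.06  143.  ]
B1 (array([449.22, 185.33,  -0.36]), array([ 0.4 , -0.09, -0.22, -1.16, -1.21,  0.63,  0.8 ,  0.32]))
R1 (array([479.01,  58.78,  -0.08]), array([ 0.01, -0.3 ,  0.27, -0.5 , -0.58,  0.21,  0.24,  0.61]))
B2 (array([484.19, -47.42,   0.47]), array([-0.66, -0.25,  0.21, -0.95,  0.3 ,  0.36,  0.06,  0.7 ]))
R2 (array([ 449.97, -201.9 ,    0.31]), array([ 0.38, -1.1 , -0.66, -0.82, -0.31,  0.9 ,  0.57,  0.96]))
tester (array([ 572.25, -383.88,    0.09]), array([-0.92, -1.32,  0.6 , -0.87,  0.18,  0.75, -0.02,  1.19]))
ball (array([ 514.3 , -389.82,  184.92]), [np.float64(0.2830548460833738), np.float64(0.28305484608334147)])
stops (array([443.59, 389.58, 130.46]), [np.float64(1.6987453689900898), np.float64(1.6987453689899266)]) (array([620.3 , 350.57, 122.7 ]), [np.float64(0.9935137461274919), np.float64(0.9935137461274796)])
[443.86 386.85 133.  ]
[618.46 346.06 133.  ]
hood top (array([635.66,  30.46, 199.77]), [np.float64(2.0580802713354074), np.float64(2.0580802713354065)])
```

```bash
cat > mdl.py <<'E'
from h import *
def box(x0,x1,y0,y1,z0,z1):
    c=lambda x,y,z:(x,y,z)
    b=[c(x0,y0,z0),c(x1,y0,z0),c(x1,y1,z0),c(x0,y1,z0),c(x0,y0,z0)]
    t=[(x,y,z1) for x,y,_ in b]
    return [b,t]+[[b[i],t[i]] for i in range(4)]
def place(polys,p,z=0):
    M=R.from_euler("z",p[2]).as_matrix(); return [np.array(q)@M.T+[p[0],p[1],z] for q in polys]
def saddle(w=30,g=17): return box(-32,32,-w,w,0,12)+box(-13,13,-g,g,12,54)+box(-32,-23,-w,w,-45,0)+box(23,32,-w,w,-45,0)
CR=[635,31.2,0.1065]
SAD={"B1":[449.2,185.3,-.36],"R1":[479,58.8,-.08],"B2":[484.2,-47.4,.47],"R2":[450,-201.9,.31]}
def ring(y,r=16): 
    t=np.linspace(0,2*np.pi,25); return [np.c_[r*np.cos(t),0*t+y,120+r*np.sin(t)]]
def cradle(): return ring(-200)+ring(200)+ring(-18,19)+ring(18,19)+[[(16,-200,120),(16,200,120)],[(-16,-200,120),(-16,200,120)]]+box(-45,45,-200,200,0,12)
def rail(): return box(-95,95,-35,35,0,12)+box(-97,97,-10,10,100,120)
def tester(): return box(-100,100,-85,85,0,87)
E
python3 - <<'E'
from mdl import *
P=place(cradle(),CR)+place(saddle(17,14),CR,132+7)
for p in SAD.values(): P+=place(saddle(),p,45)
ra=[531.2,366.5,np.arctan2(-40.8,174.6)]; P+=place(rail(),ra)+place(tester(),[572.3,-383.9,.09])
crop("top","o1",100,150,200,160,4,P)
crop("top","o2",280,150,200,120,4,P)
crop("scene","o3",220,160,200,130,4,P)
E
```

```text
(no output)
```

View pics/o1.png

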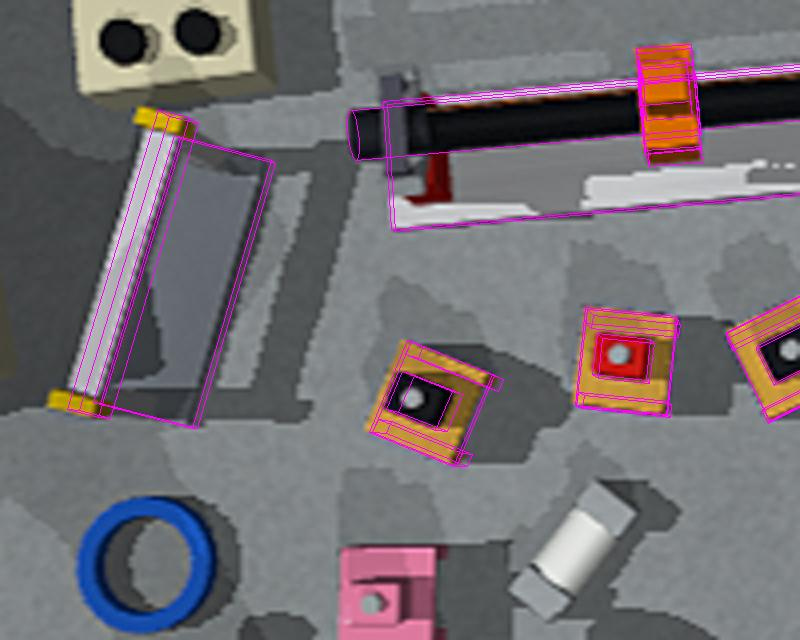

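View pics/o2.png

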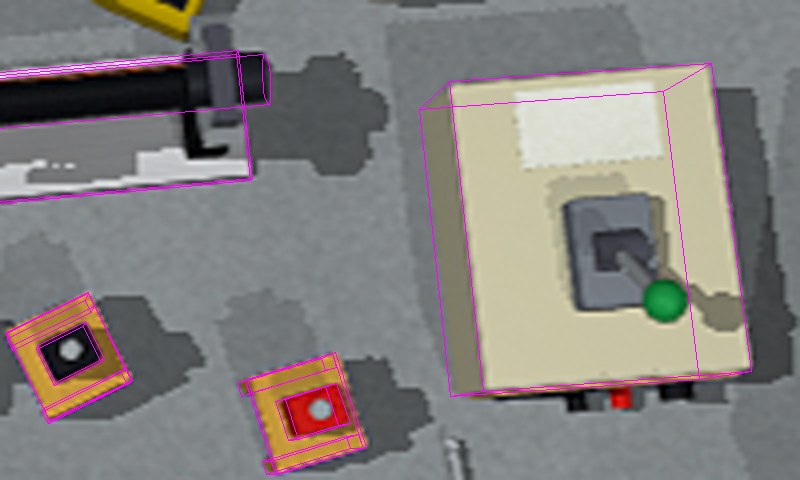

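View pics/o3.png

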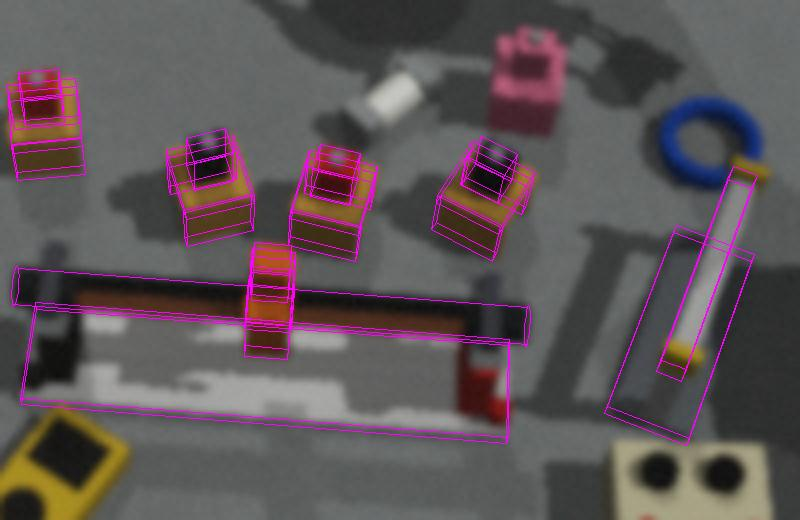

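```bash
sed -i 's/^def rail.*/def rail(): return box(-95,95,-35,35,0,12)+box(-85,85,-10,10,100,120)+box(-97,-85,-15,15,100,133)+box(85,97,-15,15,100,133)/' mdl.py
python3 - <<'E'
from mdl import *
Z=lambda x,y:((x+.5)/4-.5+100,(y+.5)/4-.5+150)
a=bp("top",*Z(84,392),120);b=bp("top",*Z(162,134),120);print(a,b,np.arctan2(*(b-a)[[1,0]]))
S=lambda x,y:((x+.5)/4-.5+220,(y+.5)/4-.5+160)
print(bp("scene",*S(741,180),120),bp("scene",*S(684,345),120))
ra=[528,371,np.arctan2(-40.8,174.6)]; P=place(rail(),ra)
crop("top","o4",100,160,110,120,5,P)
crop("scene","o5",350,180,90,120,5,P)
a=cv2.imread("pics/o4.png");b=cv2.imread("pics/o5.png");cv2.imwrite("pics/o45.png",np.hstack([a,b])[:,:1000])
cv2.imwrite("pics/o45.png",cv2.resize(np.hstack([a,b]),(800,480)))
E
```

```text
[449.2627668  388.37186094 120.        ] [611.9910048  350.51097964 120.        ] -0.22859635774057227
[447.25160409 386.4548197  120.        ] [607.59963479 351.33956209 120.        ]
```

View pics/o45.png

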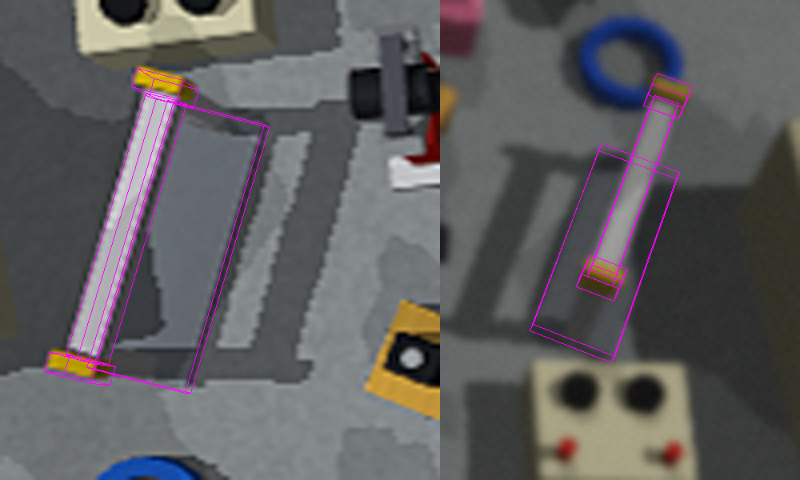

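```bash
cat > go.py <<'E'
import sys
from h import *
np.set_printoptions(suppress=True,precision=3)
def to(pos,yaw=None,tilt=0.0,euler=None):
    o=get_obs(); M=R.from_euler("xyz",o["tcp_rot"])
    if yaw is not None:
        # tool down with tool y horizontal; tilt = rotation about tool x afterwards
        T=R.from_euler("z",yaw)*R.from_euler("x",np.pi)*R.from_euler("x",tilt)
        T2=R.from_euler("z",yaw+np.pi)*R.from_euler("x",np.pi)*R.from_euler("x",-tilt)
        r=(M.inv()*T).as_rotvec(); print("turn units",np.degrees(r)/4, "alt",np.degrees((M.inv()*T2).as_rotvec())/4)
        print("shift units after turn",T.inv().apply(np.array(pos)-o["tool_pos"])/20)
    print("shift units now",M.inv().apply(np.array(pos)-o["tool_pos"])/20)
    print("t",round(o["time"],2),"pos",o["tool_pos"],"rot",o["tcp_rot"],"F",o["contact_force"],"w",round(o["grip_width"],1),"q",o["joint_positions"])
if __name__=="__main__":
    a=[float(x) for x in sys.argv[1:]]
    to(a[:3],*(a[3:]))
E
python3 go.py 635 31.2 226 1.677
```

```text
turn units [-0.003  0.002 14.651] alt [ -0.002  -0.004 -30.349]
shift units after turn [-24.219  18.064   0.029]
shift units now [-28.036 -11.262   0.031]
t 0.35 pos [224.417 474.556 226.58 ] rot [-3.141 -0.     2.7  ] F [ 0.397 -0.478  0.44 ] w 91.7 q [ 0.983  0.342  1.524 -0.     1.275 -0.146]
```

step_arm(moves=[-1,-0.3,0,0,0,1,-1,-1,-0.3,0,0,0,1,-1,-1,-0.2,0,0,0,1,-1,-1,-0.2,0,0,0,1,-1,-1,-0.1,0,0,0,1,-1,-1,-0.1,0,0,0,1,-1,-1,0,0,0,0,1,-1,-1,0,0,0,0,1,-1])

```text
time: 1.02
tool_pos: [334.6, 351.4, 226.0]
tcp_rot: [-3.141, -0.001, 2.124]
contact_force: [0.1, 0.0, 0.5]
grip_width: 91.6
```

step_arm(moves=[-1,0.2,0,0,0,1,-1,-1,0.3,0,0,0,1,-1,-1,0.4,0,0,0,1,-1,-1,0.5,0,0,0,1,-1,-1,0.5,0,0,0,1,-1,-1,0.6,0,0,0,1,-1,-1,0.6,0,0,0,0.65,-1,-1,0.6,0,0,0,0,-1])

```text
time: 1.68
tool_pos: [456.6, 211.9, 226.2]
tcp_rot: [-3.142, -0.002, 1.633]
contact_force: [0.7, 0.4, 0.3]
grip_width: 91.9
```

```bash
python3 go.py 635 31.2 226 1.677
```

```text
turn units [-0.001 -0.023 -0.635] alt [-0.036  0.001 44.365]
shift units after turn [-9.932  7.91   0.01 ]
shift units now [-9.572  8.342 -0.006]
t 1.68 pos [456.642 211.947 226.199] rot [-3.142 -0.002  1.633] F [0.709 0.366 0.301] w 91.9 q [0.281 0.303 1.583 0.002 1.256 0.219]
```

step_arm(moves=[-1,0.8,0,0,0,-0.6,-1,-1,0.8,0,0,0,0,-1,-1,0.8,0,0,0,0,-1,-1,0.8,0,0,0,0,-1,-1,0.8,0,0,0,0,-1,-1,0.8,0,0,0,0,-1,-1,0.8,0,0,0,0,-1,-1,0.8,0,0,0,0,-1])

```text
time: 2.35
tool_pos: [605.1, 56.8, 226.0]
tcp_rot: [-3.141, -0.002, 1.676]
contact_force: [0.4, 0.0, -0.1]
grip_width: 91.7
```

```bash
python3 go.py 635 31.2 157 1.677
```

```text
turn units [-0.006 -0.029 -0.016] alt [-0.046  0.01  44.984]
shift units after turn [-1.433  1.351  3.448]
shift units now [-1.438  1.354  3.445]
t 2.35 pos [605.091  56.831 225.967] rot [-3.141 -0.002  1.676] F [ 0.353  0.023 -0.145] w 91.7 q [-0.033  0.497  1.282  0.002  1.364 -0.139]
```

step_arm(moves=[-0.75,0.7,0,0,0,0,-1,-0.7,0.65,0,0,0,0,-1,0,0,0,0,0,0,-1])

```text
time: 2.6
tool_pos: [638.8, 24.9, 224.6]
tcp_rot: [-3.141, -0.001, 1.672]
contact_force: [-0.4, -0.1, 0.3]
grip_width: 91.9
```

```bash
python3 - <<'E'
from mdl import *
P=place(saddle(17,14),CR,139)
crop("top","h1",220,130,100,80,5,P)
crop("scene","h2",240,180,100,80,5,P)
a=cv2.imread("pics/h1.png");b=cv2.imread("pics/h2.png");cv2.imwrite("pics/h12.png",cv2.resize(np.hstack([a,b]),(800,320)))
E
python3 go.py 635 31.2 157 1.677
```

```text
turn units [-0.027 -0.031 -0.056] alt [-0.048  0.043 44.944]
shift units after turn [ 0.205 -0.07   3.384]
shift units now [ 0.198 -0.064  3.384]
t 2.7 pos [636.825  27.272 224.673] rot [-3.14  -0.002  1.673] F [0.086 0.256 0.951] w 91.3 q [-0.078  0.556  1.185  0.002  1.403 -0.181]
```

View pics/h12.png

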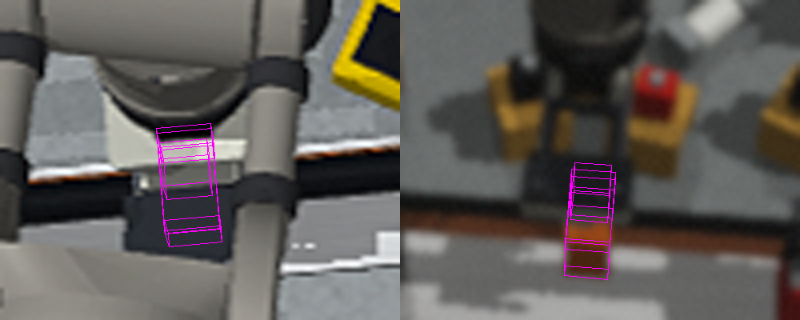

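step_arm(moves=[0.15,-0.05,0.5,0,0,0,-1,0,0,0.8,0,0,0,-1,0,0,0.8,0,0,0,-1,0,0,0.6,0,0,0,-1,0,0,0.3,0,0,0,-1,0,0,0,0,0,0,-1])

```text
time: 3.2
tool_pos: [630.6, 37.0, 161.2]
tcp_rot: [-3.139, -0.004, 1.679]
contact_force: [0.2, -0.1, -0.4]
grip_width: 91.6
```

```bash
python3 go.py 635 31.2 157 1.677
```

```text
turn units [-0.042 -0.057  0.025] alt [  0.089  -0.065 -44.975]
shift units after turn [-0.314  0.188  0.212]
shift units now [-0.315  0.188  0.211]
t 3.2 pos [630.594  37.042 161.249] rot [-3.139 -0.004  1.679] F [ 0.153 -0.063 -0.414] w 91.6 q [-0.064  0.592  1.299  0.004  1.254 -0.173]
```

step_arm(moves=[-0.3,0.2,0.2,0,0,0,-1,0,0,0,0,0,0,-1,0,0,0,0,0,0,-1])

```text
time: 3.45
tool_pos: [635.1, 32.8, 157.8]
tcp_rot: [-3.139, -0.004, 1.681]
contact_force: [0.3, 0.5, 0.5]
grip_width: 92.1
```

```bash
python3 go.py 635 31.2 157 1.677
```

```text
turn units [-0.031 -0.058  0.057] alt [  0.091  -0.049 -44.943]
shift units after turn [-0.08  -0.012  0.04 ]
shift units now [-0.08  -0.012  0.04 ]
t 3.45 pos [635.073  32.808 157.797] rot [-3.139 -0.004  1.681] F [0.331 0.528 0.489] w 92.1 q [-0.071  0.602  1.291  0.004  1.252 -0.182]
```

Close the grip.

step_arm(moves=[0,0,0,0,0,0,1,0,0,0,0,0,0,1,0,0,0,0,0,0,1,0,0,0,0,0,0,1,0,0,0,0,0,0,1,0,0,0,0,0,0,1,0,0,0,0,0,0,1,0,0,0,0,0,0,1])

```text
time: 4.12
tool_pos: [636.4, 32.4, 160.4]
tcp_rot: [3.139, -0.003, 1.68]
contact_force: [0.7, -0.1, -0.8]
grip_width: 42.6
```

```bash
python3 go.py 635 31.2 235 1.677
```

```text
turn units [ 0.036 -0.046  0.047] alt [  0.073   0.056 -44.953]
shift units after turn [-0.052 -0.075 -3.73 ]
shift units now [-0.039 -0.066 -3.73 ]
t 4.12 pos [636.386  32.386 160.405] rot [ 3.139 -0.003  1.68 ] F [ 0.718 -0.117 -0.849] w 42.6 q [-0.071  0.599  1.288  0.004  1.252 -0.182]
```

step_arm(moves=[0,0,0,0,0,0,1,0,0,0,0,0,0,1,0,0,0,0,0,0,1,0,0,0,0,0,0,1,0,0,0,0,0,0,1,0,0,0,0,0,0,1])

```text
time: 4.62
tool_pos: [636.2, 32.4, 160.3]
tcp_rot: [3.14, -0.003, 1.68]
contact_force: [-0.4, 0.1, 0.9]
grip_width: 26.1
```

```bash
python3 go.py 635 31.2 235 1.677
```

```text
turn units [ 0.027 -0.047  0.047] alt [  0.074   0.042 -44.953]
shift units after turn [-0.053 -0.065 -3.735]
shift units now [-0.04  -0.058 -3.735]
t 4.62 pos [636.172  32.382 160.309] rot [ 3.14  -0.003  1.68 ] F [-0.437  0.052  0.937] w 26.1 q [-0.071  0.6    1.288  0.004  1.253 -0.182]
```

step_arm(moves=[0,0,-0.6,0,0,0,1,0,0,-0.9,0,0,0,1,0,0,-0.9,0,0,0,1,0,0,-0.9,0,0,0,1,0,0,-0.6,0,0,0,1,0,0,0,0,0,0,1,0,0,0,0,0,0,1])

```text
time: 5.2
tool_pos: [634.3, 32.3, 237.1]
tcp_rot: [-3.135, -0.005, 1.68]
contact_force: [0.1, -0.1, -1.9]
grip_width: 26.1
```

```bash
python3 go.py 528 370 235 2.912;  python3 - <<'E'
from mdl import *
im=capture("scene");cv2.imwrite("pics/s1.png",cv2.cvtColor(im,cv2.COLOR_RGB2BGR))
E
```

```text
turn units [ -0.036  -0.119 -17.642] alt [-0.13   0.04  27.358]
shift units after turn [ 9.02  15.232  0.105]
shift units now [17.364 -3.438  0.214]
t 5.2 pos [634.341  32.3   237.103] rot [-3.135 -0.005  1.68 ] F [ 0.069 -0.118 -1.871] w 26.1 q [-0.072  0.548  1.166  0.004  1.436 -0.182]
```

View pics/s1.png

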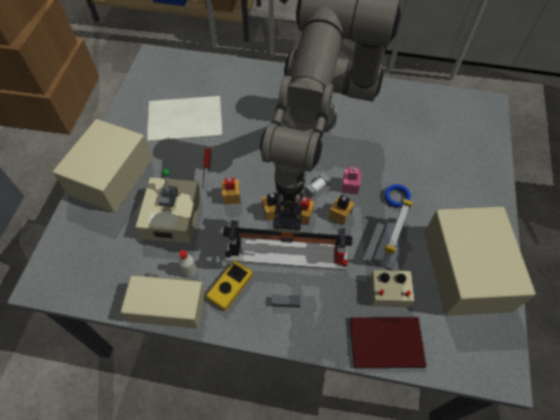

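```bash
python3 - <<'E'
from h import *
im=cv2.imread("pics/top0.png")[110:270,0:120]; a=cv2.resize(im,None,fx=3.5,fy=3.5)
im=cv2.imread("pics/scene0.png")[190:330,420:540]; b=cv2.resize(im,None,fx=3.2,fy=3.2)
b=np.vstack([b,np.zeros((560-b.shape[0],b.shape[1],3),np.uint8)])
cv2.imwrite("pics/bx.png",np.hstack([a,b]))
E
```

```text
(no output)
```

View pics/bx.png

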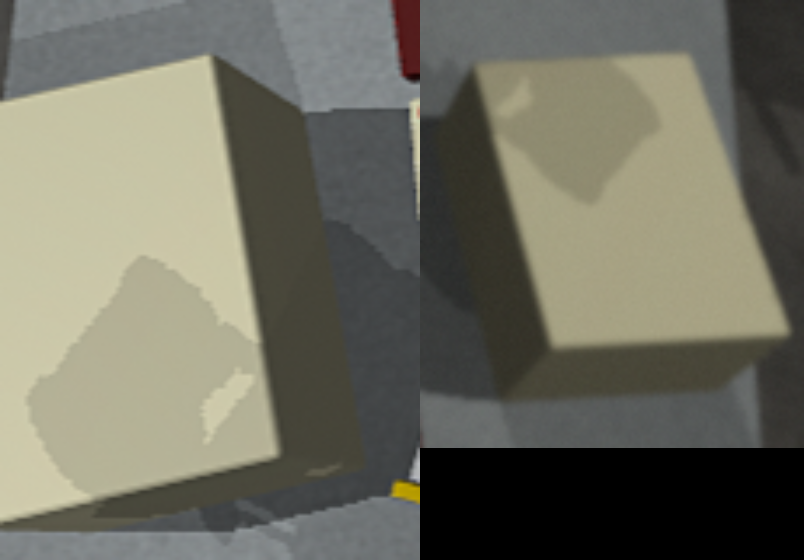

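```bash
python3 - <<'E'
from h import *
print(tri((437.2,210.3),(80,240)), bp("top",102.9,242.9,0),bp("top",87,141,0),tri((461.8,299),(60.5,126)))
E
```

```text
(array([464.6715486 , 482.40400829, 141.89657483]), [np.float64(1.6381727669345718), np.float64(1.6381727669347017)]) [465.679424   482.99990674   0.        ] [753.3480348  550.62999748   0.        ] (array([751.30671986, 556.98370772, 140.43895056]), [np.float64(1.6462889749760141), np.float64(1.6462889749760774)])
```

step_arm(moves=[0.95,-0.2,0,0,0,-1,1,0.98,-0.1,0,0,0,-1,1,0.98,-0.05,0,0,0,-1,1,0.98,0,0,0,0,-1,1,0.98,0.1,0,0,0,-1,1,0.97,0.15,0,0,0,-1,1,0.96,0.2,0,0,0,-1,1,0.94,0.3,0,0,0,-1,1])

```text
time: 5.92
tool_pos: [581.9, 182.5, 225.8]
tcp_rot: [-3.124, -0.016, 2.255]
contact_force: [-0.0, -0.3, -2.6]
grip_width: 25.4
```

step_arm(moves=[0.92,0.35,0,0,0,-1,1,0.9,0.4,0,0,0,-1,1,0.86,0.5,0,0,0,-1,1,0.8,0.55,0,0,0,-1,1,0.75,0.6,0,0,0,-1,1,0.7,0.6,0,0,0,-1,1,0.4,0.3,0,0,0,-0.5,1,0,0,0,0,0,0,1])

```text
time: 6.58
tool_pos: [532.2, 309.8, 214.9]
tcp_rot: [-3.122, -0.038, 2.739]
contact_force: [-0.3, -0.2, -2.5]
grip_width: 26.3
```

```bash
python3 go.py 528 370 235 2.912
```

```text
turn units [-0.238 -0.563 -2.479] alt [-0.838  0.353 42.512]
shift units after turn [ 0.892  2.884 -1.007]
shift units now [ 1.413  2.668 -1.008]
t 6.58 pos [532.237 309.767 214.857] rot [-3.122 -0.038  2.739] F [-0.303 -0.169 -2.478] w 26.3 q [ 0.396  0.543  1.235  0.013  1.404 -0.775]
```

step_arm(moves=[0.4,0.9,-0.4,-0.1,-0.2,-0.9,1,0.4,0.9,-0.4,-0.1,-0.2,-0.8,1,0.3,0.9,-0.2,0,-0.16,-0.8,1,0,0,0,0,0,0,1,0,0,0,0,0,0,1])

```text
time: 7.0
tool_pos: [530.7, 365.5, 230.9]
tcp_rot: [-3.132, -0.003, 2.91]
contact_force: [-0.4, -0.2, -2.8]
grip_width: 25.7
```

```bash
python3 go.py 528 370 235 2.912
```

```text
turn units [-0.133 -0.039 -0.024] alt [-0.061  0.209 44.976]
shift units after turn [ 0.183  0.186 -0.206]
shift units now [ 0.184  0.184 -0.208]
t 7.0 pos [530.724 365.543 230.87 ] rot [-3.132 -0.003  2.91 ] F [-0.358 -0.238 -2.821] w 25.7 q [ 0.487  0.571  1.142 -0.005  1.437 -0.852]
```

step_arm(moves=[0.18,0.18,0.2,-0.13,0,0,1,0,0,0,0,0,0,1,0,0,0,0,0,0,1])

```text
time: 7.25
tool_pos: [528.4, 367.0, 224.8]
tcp_rot: [-3.14, -0.005, 2.904]
contact_force: [-0.2, 0.3, -1.7]
grip_width: 26.0
```

```bash
python3 go.py 528 370 145 2.912; python3 - <<'E'
from mdl import *
o=get_obs();p=o["tool_pos"];yaw=o["tcp_rot"][2]
P=place(saddle(17,14),[p[0],p[1],yaw-np.pi/2],p[2]-21)+place(rail(),[528,370,-.23])
crop("top","h1",90,150,110,110,4,P)
crop("scene","h2",350,160,110,110,4,P)
a=cv2.imread("pics/h1.png");b=cv2.imread("pics/h2.png");cv2.imwrite("pics/h3.png",np.hstack([a,b])[:,:880]);cv2.imwrite("pics/h3.png",cv2.resize(np.hstack([a,b]),(800,400)))
E
```

```text
turn units [-0.029 -0.066 -0.12 ] alt [-0.103  0.045 44.88 ]
shift units after turn [0.052 0.143 3.992]
shift units now [0.035 0.151 3.991]
t 7.25 pos [528.37  366.981 224.83 ] rot [-3.14  -0.005  2.904] F [-0.17   0.279 -1.719] w 26.0 q [ 0.487  0.569  1.161  0.002  1.416 -0.846]
```

View pics/h3.png

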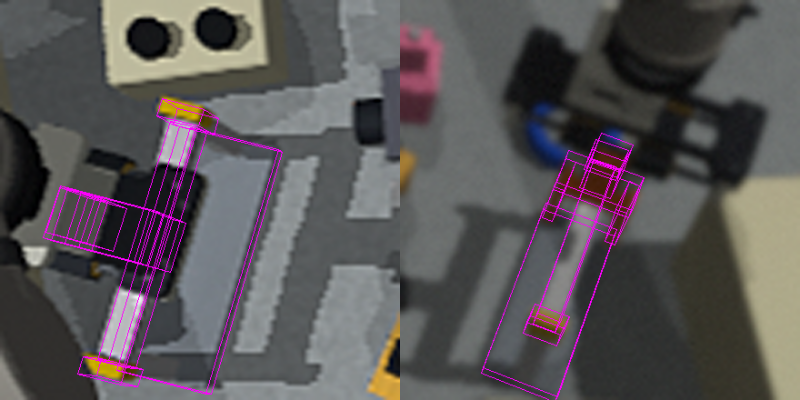

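step_arm(moves=[0.03,0.15,0.5,0,0,-0.1,1,0,0,0.8,0,0,0,1,0,0,0.8,0,0,0,1,0,0,0.6,0,0,0,1,0,0,0.3,0,0,0,1,0,0,0,0,0,0,1,0,0,0,0,0,0,1])

```text
time: 7.93
tool_pos: [529.1, 368.9, 160.1]
tcp_rot: [-3.14, -0.004, 2.909]
contact_force: [-0.3, -0.2, -1.7]
grip_width: 25.5
```

```bash
python3 go.py 528 370 141 2.912
```

```text
turn units [-0.026 -0.061 -0.043] alt [-0.096  0.04  44.957]
shift units after turn [0.068 0.039 0.954]
shift units now [0.064 0.041 0.955]
t 7.93 pos [529.147 368.923 160.086] rot [-3.14  -0.004  2.909] F [-0.252 -0.245 -1.675] w 25.5 q [ 0.489  0.618  1.255  0.002  1.273 -0.849]
```

step_arm(moves=[0,0,0.4,0,0,0,1,0,0,0.3,0,0,0,1,0,0,0.25,0,0,0,1,0,0,0,0,0,0,1,0,0,0,0,0,0,1])

```text
time: 8.35
tool_pos: [530.5, 369.6, 141.7]
tcp_rot: [3.14, -0.0, 2.909]
contact_force: [0.3, 0.3, -1.8]
grip_width: 25.9
```

```bash
python3 go.py 528 370 141 2.912; python3 - <<'E'
from mdl import *
o=get_obs();p=o["tool_pos"];yaw=o["tcp_rot"][2]
P=place(saddle(17,14),[p[0],p[1],yaw-np.pi/2],p[2]-21)+place(rail(),[528,370,-.23])
crop("top","h1",90,150,110,110,4,[])
crop("scene","h2",350,160,110,110,4,P)
a=cv2.imread("pics/h1.png");b=cv2.imread("pics/h2.png");cv2.imwrite("pics/h4.png",cv2.resize(np.hstack([a,b]),(800,400)))
E
```

```text
turn units [ 0.021 -0.007 -0.044] alt [-0.011 -0.032 44.956]
shift units after turn [ 0.126 -0.008  0.034]
shift units now [ 0.126 -0.008  0.034]
t 8.35 pos [530.497 369.573 141.671] rot [ 3.14  -0.     2.909] F [ 0.315  0.345 -1.787] w 25.9 q [ 0.489  0.634  1.279  0.001  1.228 -0.849]
```

View pics/h4.png

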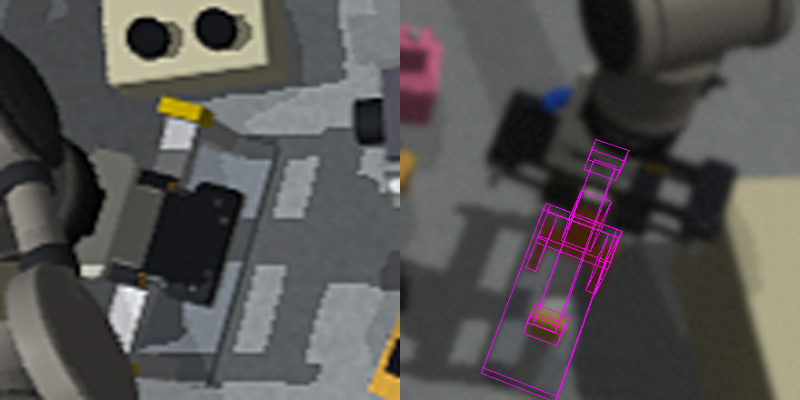

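step_arm(moves=[0,0,0.12,0,0,0,1,0,0,0,0,0,0,1])

```text
time: 8.62
tool_pos: [530.9, 369.8, 142.2]
tcp_rot: [3.139, 0.001, 2.909]
contact_force: [-0.7, 0.1, -1.6]
grip_width: 25.7
```

step_arm(moves=[0,0,0.25,0,0,0,1,0,0,0.1,0,0,0,1,0,0,0,0,0,0,1])

```text
time: 8.87
tool_pos: [532.4, 370.2, 141.5]
tcp_rot: [3.134, 0.008, 2.909]
contact_force: [0.7, 0.2, -2.2]
grip_width: 26.0
```

step_arm(moves=[0,0,0.4,0,0,0,1,0,0,0.3,0,0,0,1])

```text
time: 9.03
tool_pos: [534.7, 370.2, 137.5]
tcp_rot: [3.13, 0.017, 2.91]
contact_force: [-16.3, -9.9, 38.9]
grip_width: 25.9
```

```bash
python3 go.py 528 370 141 2.912;
```

```text
turn units [ 0.171  0.247 -0.028] alt [ 0.388 -0.268 44.969]
shift units after turn [ 0.322 -0.088 -0.173]
shift units now [ 0.319 -0.087 -0.18 ]
t 9.03 pos [534.68  370.246 137.537] rot [3.13  0.017 2.91 ] F [-16.296  -9.928  38.912] w 25.9 q [ 0.489  0.633  1.292 -0.003  1.195 -0.849]
```

Contact made (38.9 N); ease off and release.

step_arm(moves=[0,0,-0.2,0,0,0,1,0,0,0,0,0,0,-1,0,0,0,0,0,0,-1,0,0,0,0,0,0,-1,0,0,0,0,0,0,-1,0,0,0,0,0,0,-1])

```text
time: 9.53
tool_pos: [535.2, 370.5, 141.8]
tcp_rot: [3.128, 0.019, 2.91]
contact_force: [0.7, -0.6, -0.3]
grip_width: 54.5
```

```bash
python3 go.py 531 370 240 2.912;
```

```text
turn units [ 0.198  0.279 -0.028] alt [ 0.437 -0.311 44.969]
shift units after turn [ 0.198 -0.074 -4.91 ]
shift units now [ 0.102 -0.006 -4.913]
t 9.53 pos [535.194 370.542 141.805] rot [3.128 0.019 2.91 ] F [ 0.676 -0.581 -0.277] w 54.5 q [ 0.489  0.629  1.288 -0.003  1.201 -0.849]
```

step_arm(moves=[0,0,-0.3,0.1,0.15,0,-1,0,0,-0.6,0.1,0.15,0,-1,0,0,-0.9,0,0,0,-1,0,0,-1,0,0,0,-1,0,0,-1,0,0,0,-1,0,0,-0.8,0,0,0,-1,0,0,0,0,0,0,-1])

```text
time: 10.12
tool_pos: [533.8, 369.8, 229.6]
tcp_rot: [-3.132, -0.013, 2.91]
contact_force: [1.2, -0.1, 0.9]
grip_width: 91.4
```

```bash
python3 go.py 590 150 260 1.677; python3 - <<'E'
from mdl import *
P=place(saddle(17,14),[530,370,2.912-np.pi/2],120)
crop("top","h1",90,150,110,110,4,P)
crop("scene","h2",350,160,110,110,4,P)
a=cv2.imread("pics/h1.png");b=cv2.imread("pics/h2.png");cv2.imwrite("pics/h5.png",cv2.resize(np.hstack([a,b]),(800,400)))
E
```

```text
turn units [-0.228 -0.076 17.66 ] alt [  0.083  -0.251 -27.339]
shift units after turn [-11.227   1.629  -1.522]
shift units now [ -5.238 -10.066  -1.495]
t 10.12 pos [533.81  369.814 229.551] rot [-3.132 -0.013  2.91 ] F [ 1.151 -0.138  0.853] w 91.4 q [ 0.487  0.586  1.12   0.001  1.452 -0.852]
```

View pics/h5.png

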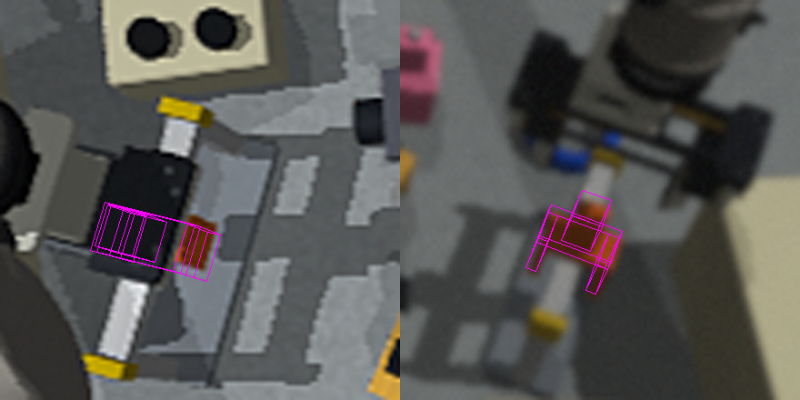

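step_arm(moves=[-0.5,-0.87,-0.2,0,0,1,-1,-0.56,-0.83,-0.2,0,0,1,-1,-0.62,-0.8,-0.2,0,0,1,-1,-0.67,-0.75,-0.2,0,0,1,-1,-0.72,-0.7,-0.2,0,0,1,-1,-0.75,-0.65,-0.2,0,0,1,-1,-0.8,-0.6,-0.2,0,0,1,-1,-0.85,-0.5,-0.2,0,0,1,-1])

```text
time: 10.88
tool_pos: [572.5, 212.3, 241.0]
tcp_rot: [-3.097, -0.02, 2.334]
contact_force: [0.6, -0.3, -0.5]
grip_width: 91.6
```

step_arm(moves=[-0.88,-0.45,-0.2,0,0,1,-1,-0.9,-0.4,-0.2,0,0,1,-1,-0.93,-0.35,-0.2,0,0,1,-1,-0.95,-0.3,-0.2,0,0,1,-1,-1,-0.2,-0.2,0,0,1,-1,-1,-0.1,-0.2,0,0,1,-1,-1,0,-0.2,0,0,1,-1,-1,0,-0.2,0,0,1,-1])

```text
time: 11.55
tool_pos: [613.9, 50.7, 256.7]
tcp_rot: [-3.067, 0.005, 1.748]
contact_force: [-0.0, -0.4, 1.3]
grip_width: 91.3
```

```bash
cat > bar.py <<'E'
import sys
from go import *
th=np.radians(float(sys.argv[1])); back=float(sys.argv[2])
T=R.from_euler("z",1.677)*R.from_euler("x",np.pi)*R.from_euler("x",th)
tgt=np.array([635,31.2,120])+T.apply([0,0,19-back])
print("target",tgt); to(tgt,1.677,th)
o=get_obs(); M=R.from_euler("xyz",o["tcp_rot"]); z=M.apply([0,0,1]); ex=np.array([np.cos(.1065),np.sin(.1065),0])
print("tilt deg",np.degrees(np.arctan2(-z@ex,-z[2])), "axis in tool frame",M.inv().apply(np.array([635,31.2,120])-o["tool_pos"]))
E
python3 bar.py 30 110
```

```text
target [680.244  36.023 198.808]
turn units [6.425 0.377 0.956] alt [ -0.574   9.8   -42.944]
shift units after turn [-1.083  4.235  0.898]
shift units now [-1.293  3.343  2.659]
t 11.55 pos [613.932  50.746 256.713] rot [-3.067  0.005  1.748] F [-0.009 -0.427  1.295] w 91.3 q [-0.031  0.543  1.123 -0.021  1.548 -0.207]
tilt deg 4.267852557256379 axis in tool frame [-22.213  27.506 135.153]
```

```bash
python3 - <<'E'
from h import *
c=np.array([635,31.2,120]);ey=np.array([-np.sin(.1065),np.cos(.1065),0]);ex=np.array([np.cos(.1065),np.sin(.1065),0]);ez=np.array([0,0,1.])
def v_at(n,u,a):
    s=np.linspace(-200,200,401); P=c+s[:,None]*ey+16*(np.sin(a)*ex+np.cos(a)*ez); q=pj(n,P); o=np.argsort(q[:,0]); return np.interp(u,q[o,0],q[o,1])
for n,u in (("scene",254),("scene",310),("top",225),("top",300)):
    im=cv2.imread(f"pics/{n}0.png"); 
    print(n,u,"angle->v",[(d,round(float(v_at(n,u,np.radians(d))),1)) for d in range(-75,140,15)])
    v0=int(v_at(n,u,0))-6
    for v in range(v0,v0+22): print(v,im[v,u,::-1],end=" ")
    print()
E
```

```text
scene 254 angle->v [(-75, 228.4), (-60, 228.2), (-45, 228.4), (-30, 228.9), (-15, 229.8), (0, 230.9), (15, 232.1), (30, 233.5), (45, 234.8), (60, 236.0), (75, 237.1), (90, 237.9), (105, 238.3), (120, 238.5), (135, 238.3)]
224 [104 109 107] 225 [101 105 103] 226 [104 107 106] 227 [ 96 100  99] 228 [76 80 79] 229 [47 47 46] 230 [26 26 25] 231 [19 22 19] 232 [24 22 21] 233 [44 29 23] 234 [64 40 28] 235 [77 46 31] 236 [81 48 33] 237 [85 54 41] 238 [94 73 64] 239 [99 90 84] 240 [102  99  97] 241 [102  99  98] 242 [101 100  98] 243 [102 101 100] 244 [101 101 100] 245 [103 104 102] 
scene 310 angle->v [(-75, 232.7), (-60, 232.5), (-45, 232.7), (-30, 233.2), (-15, 234.1), (0, 235.2), (15, 236.5), (30, 237.8), (45, 239.2), (60, 240.4), (75, 241.5), (90, 242.2), (105, 242.7), (120, 242.8), (135, 242.6)]
229 [90 92 92] 230 [89 91 91] 231 [84 85 85] 232 [68 70 70] 233 [44 44 43] 234 [23 22 22] 235 [19 19 18] 236 [22 20 19] 237 [42 29 25] 238 [69 43 30] 239 [78 48 32] 240 [81 49 32] 241 [79 47 34] 242 [85 63 52] 243 [91 82 76] 244 [99 96 95] 245 [100  98  96] 246 [99 98 97] 247 [96 96 94] 248 [96
[... 499 characters left out ...]
30 132 133] 188 [122 123 124] 189 [122 122 124] 190 [122 124 126] 191 [124 124 125] 192 [124 124 125] 193 [120 121 123] 
top 300 angle->v [(-75, 179.1), (-60, 178.2), (-45, 176.9), (-30, 175.4), (-15, 173.7), (0, 172.0), (15, 170.4), (30, 169.0), (45, 168.0), (60, 167.2), (75, 167.0), (90, 167.1), (105, 167.7), (120, 168.6), (135, 169.9)]
166 [211 215 217] 167 [200 205 210] 168 [96 42 11] 169 [28 20 15] 170 [ 3  8 12] 171 [12 16 18] 172 [18 20 23] 173 [18 21 24] 174 [18 21 23] 175 [12 14 17] 176 [13 14 17] 177 [ 9 13 14] 178 [ 8  8 12] 179 [48 48 50] 180 [128 129 131] 181 [119 120 121] 182 [120 122 122] 183 [121 122 124] 184 [120 122 122] 185 [121 122 124] 186 [119 120 121] 187 [121 123 125]
```

step_arm(moves=[-0.2,0.6,0,1,0.06,0.15,-1,-0.2,0.6,0,1,0.06,0.15,-1,-0.2,0.6,0,1,0.06,0.15,-1,-0.2,0.6,0,1,0.06,0.15,-1,-0.2,0.6,0,1,0.06,0.15,-1,-0.1,0.6,0,1,0.06,0.15,-1,0,0.3,0,0.4,0,0,-1,0,0,0,0,0,0,-1])

```text
time: 12.22
tool_pos: [680.2, 32.3, 213.9]
tcp_rot: [-2.582, -0.005, 1.671]
contact_force: [2.4, 0.2, -4.3]
grip_width: 91.9
```

```bash
python3 bar.py 30 110
```

```text
target [680.244  36.023 198.808]
turn units [-0.513 -0.108 -0.031] alt [-0.169  0.805 44.962]
shift units after turn [0.184 0.394 0.642]
shift units now [0.18  0.416 0.629]
t 12.22 pos [680.235  32.321 213.875] rot [-2.582 -0.005  1.671] F [ 2.374  0.181 -4.346] w 91.9 q [-0.034  1.198  0.049 -0.104  2.447 -0.197]
tilt deg 32.05173714461119 axis in tool frame [  2.922  11.588 103.524]
```

step_arm(moves=[0.1,0.2,0.6,-0.8,-0.1,0,-1,0.1,0.2,0.8,-0.5,0,0,-1,0,0,0,0,0,0,-1])

```text
time: 12.47
tool_pos: [674.8, 34.4, 174.7]
tcp_rot: [-2.642, -0.003, 1.674]
contact_force: [-0.1, 0.3, -1.9]
grip_width: 91.9
```

```bash
python3 bar.py 26 0
```

```text
target [626.718  30.317 102.923]
turn units [-0.65  -0.058 -0.022] alt [-0.092  1.021 44.966]
shift units after turn [ 0.05  -0.595  4.284]
shift units now [ 0.032 -0.4    4.307]
t 12.47 pos [674.81   34.433 174.71 ] rot [-2.642 -0.003  1.674] F [-0.106  0.255 -1.928] w 91.9 q [-0.033  1.062  0.427 -0.074  2.147 -0.161]
tilt deg 28.600450268993285 axis in tool frame [ 0.716 -8.867 67.152]
```

step_arm(moves=[0,-0.3,0.5,-0.3,0,0,-1,0,-0.15,0.8,-0.3,0,0,-1,0,0,0.9,0,0,0,-1,0,0,0.8,0,0,0,-1,0,0,0.5,0,0,0,-1,0,0,0,0,0,0,-1])

```text
time: 12.97
tool_pos: [645.9, 29.6, 123.2]
tcp_rot: [-2.714, 0.002, 1.675]
contact_force: [-1.3, -0.4, 0.2]
grip_width: 91.7
```

```bash
python3 bar.py 26 0
```

```text
target [626.718  30.317 102.923]
turn units [ 0.376  0.007 -0.038] alt [ 0.01  -0.59  44.958]
shift units after turn [ 0.135 -0.411  1.326]
shift units now [ 0.135 -0.446  1.315]
t 12.97 pos [645.915  29.645 123.155] rot [-2.714  0.002  1.675] F [-1.309 -0.412  0.199] w 91.7 q [-0.042  0.938  0.802 -0.064  1.825 -0.148]
tilt deg 24.496275929283108 axis in tool frame [ 2.685 -8.426  7.302]
```

step_arm(moves=[0.1,-0.45,0.5,0.2,0,0,-1,0,-0.1,0.6,0.1,0,0,-1,0,0,0.3,0,0,0,-1,0,0,0,0,0,0,-1])

```text
time: 13.3
tool_pos: [632.3, 28.6, 108.6]
tcp_rot: [-2.712, 0.005, 1.675]
contact_force: [0.2, 0.5, 0.0]
grip_width: 91.8
```

```bash
python3 bar.py 26 0
```

```text
target [626.718  30.317 102.923]
turn units [ 0.352  0.05  -0.056] alt [ 0.079 -0.552 44.941]
shift units after turn [ 0.113 -0.115  0.372]
shift units now [ 0.114 -0.125  0.369]
t 13.3 pos [632.261  28.626 108.597] rot [-2.712  0.005  1.675] F [0.218 0.532 0.032] w 91.8 q [-0.043  0.919  0.883 -0.067  1.764 -0.145]
tilt deg 24.59268575742457 axis in tool frame [  2.22   -2.03  -11.623]
```

step_arm(moves=[0.1,-0.12,0.35,0,0,0,-1,0,0,0.15,0,0,0,-1,0,0,0,0,0,0,1,0,0,0,0,0,0,1,0,0,0,0,0,0,1,0,0,0,0,0,0,1,0,0,0,0,0,0,1,0,0,0,0,0,0,1])

```text
time: 13.97
tool_pos: [630.9, 29.2, 103.5]
tcp_rot: [-2.722, 0.006, 1.675]
contact_force: [0.0, -0.6, 0.0]
grip_width: 56.5
```

```bash
python3 bar.py 24.6 0
```

```text
target [627.135  30.362 102.725]
turn units [ 0.141  0.07  -0.067] alt [ 0.109 -0.221 44.932]
shift units after turn [ 0.077 -0.148  0.109]
shift units now [ 0.077 -0.149  0.107]
t 13.97 pos [630.874  29.216 103.466] rot [-2.722  0.006  1.675] F [ 0.048 -0.583  0.046] w 56.5 q [-0.042  0.913  0.907 -0.066  1.737 -0.142]
tilt deg 24.036984594987327 axis in tool frame [  1.44   -2.803 -16.865]
```

step_arm(moves=[0,-0.15,0.1,0,0,0,1,0,0,0,0,0,0,1,0,0,0,0,0,0,1,0,0,0,0,0,0,1,0,0,0,0,0,0,1,0,0,0,0,0,0,1,0,0,0,0,0,0,1])

```text
time: 14.55
tool_pos: [626.6, 28.7, 103.2]
tcp_rot: [-2.721, 0.006, 1.675]
contact_force: [-0.1, -0.6, 0.1]
grip_width: 37.2
```

```bash
python3 bar.py 24.6 0
```

```text
target [627.135  30.362 102.725]
turn units [ 0.129  0.07  -0.065] alt [ 0.11  -0.202 44.934]
shift units after turn [0.08  0.04  0.006]
shift units now [0.081 0.04  0.006]
t 14.55 pos [626.629  28.691 103.177] rot [-2.721  0.006  1.675] F [-0.112 -0.645  0.104] w 37.2 q [-0.043  0.905  0.925 -0.066  1.727 -0.142]
tilt deg 24.085322954459464 axis in tool frame [  1.519   0.97  -18.872]
```

step_arm(moves=[0,0.07,0,-1,0,0,1,0,0.07,0,-1,0,0,1,0,0.07,0,-1,0,0,1,0,0.07,0,-1,0,0,1])

```text
time: 14.88
tool_pos: [631.5, 29.2, 101.3]
tcp_rot: [-3.004, 0.007, 1.675]
contact_force: [1.9, -1.2, -4.7]
grip_width: 37.1
```

```bash
python3 bar.py 10 0
```

```text
target [631.719  30.85  101.289]
turn units [ 0.527  0.089 -0.04 ] alt [ 0.14  -0.827 44.952]
shift units after turn [ 0.08   0.017 -0.002]
shift units now [ 0.08   0.017 -0.002]
t 14.88 pos [631.541  29.218 101.309] rot [-3.004  0.007  1.675] F [ 1.947 -1.197 -4.742] w 37.1 q [-0.06   0.727  1.226 -0.03   1.324 -0.155]
tilt deg 7.891498404057749 axis in tool frame [  1.488   1.045 -19.025]
```

step_arm(moves=[0,0.07,0,-1,0,0,1,0,0.07,0,-1,0,0,1,0,0.07,0,-1,0,0,1,0,0.07,0,-1,0,0,1,0,0.07,0,-1,0,0,1,0,0.07,0,-1,0,0,1])

```text
time: 15.38
tool_pos: [639.7, 30.0, 102.1]
tcp_rot: [2.839, 0.007, 1.674]
contact_force: [8.2, 5.4, -13.0]
grip_width: 37.3
```

```bash
python3 bar.py -20 0
```

```text
target [641.462  31.889 102.146]
turn units [-0.665  0.117 -0.013] alt [ 0.184  1.044 44.974]
shift units after turn [0.084 0.092 0.029]
shift units now [0.084 0.094 0.024]
t 15.38 pos [639.718  30.023 102.051] rot [2.839 0.007 1.674] F [  8.189   5.427 -12.98 ] w 37.3 q [-0.099  0.528  1.65   0.085  0.668 -0.262]
tilt deg -17.339355308264423 axis in tool frame [  1.52    0.989 -18.507]
```

step_arm(moves=[0,0.1,0,-1,0,0,1,0,0.1,0,-1,0,0,1,0,0.08,0,-1,0,0,1,0,0,0,0,0,0,1])

```text
time: 15.72
tool_pos: [643.5, 30.2, 103.8]
tcp_rot: [2.618, 0.009, 1.67]
contact_force: [8.9, 3.8, -6.3]
grip_width: 37.4
```

```bash
python3 bar.py -30 0;  python3 - <<'E'
from mdl import *
crop("top","k1",180,130,180,80,4.4,[])
crop("scene","k2",220,200,140,80,5.6,[])
a=cv2.imread("pics/k1.png");b=cv2.imread("pics/k2.png");cv2.imwrite("pics/k3.png",np.vstack([a[:300],b[:300,:a.shape[1]]] if b.shape[1]>=a.shape[1] else [a[:300,:b.shape[1]],b[:300]]))
E
```

```text
target [644.446  32.207 103.546]
turn units [ 0.003  0.162 -0.015] alt [ 0.254 -0.004 44.984]
shift units after turn [0.092 0.045 0.04 ]
shift units now [0.093 0.044 0.039]
t 15.72 pos [643.473  30.244 103.799] rot [2.618 0.009 1.67 ] F [ 8.872  3.824 -6.349] w 37.4 q [-0.123  0.479  1.842  0.331  0.322 -0.513]
tilt deg -30.010915364678088 axis in tool frame [  1.645   0.894 -18.212]
```

View pics/k3.png

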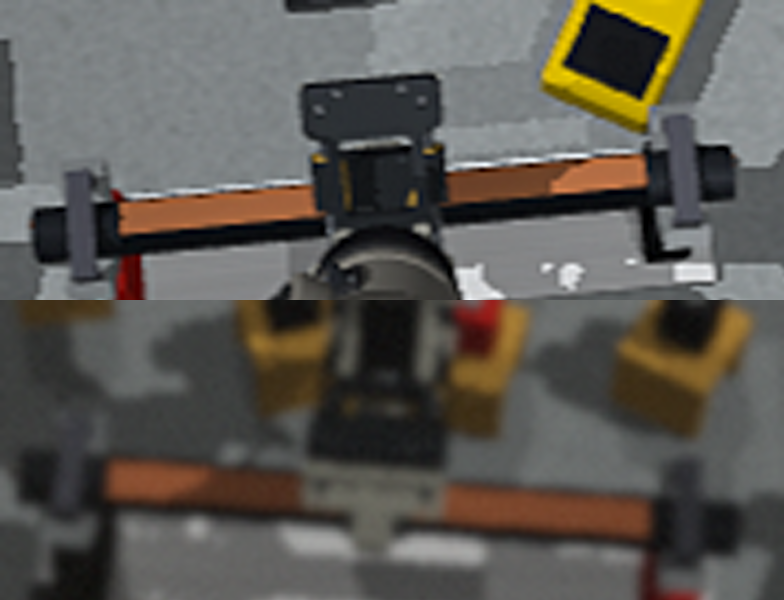

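```bash
cat > roll.py <<'E'
from h import *
from scipy.ndimage import map_coordinates
c=np.array([635,31.2,120]);ey=np.array([-np.sin(.1065),np.cos(.1065),0]);ex=np.array([np.cos(.1065),np.sin(.1065),0]);ez=np.array([0,0,1.])
def prof(n,s0,s1,im):
    # average profile perpendicular: columns of image, offset dv relative to projected axis
    s=np.linspace(s0,s1,60); q=pj(n,c+s[:,None]*ey); dv=np.arange(-14,14.01,.25)
    out=[]
    for ch in range(3):
        out.append(map_coordinates(im[...,ch].astype(float),[(q[:,1][:,None]+dv).ravel(),np.repeat(q[:,0],len(dv))],order=1).reshape(len(s),-1).mean(0))
    return dv,np.array(out)
def pred(n,s,r,d=0):
    # dv of: edges of flat, silhouettes, at axis pos s
    a=pj(n,c+s*ey)[0]; t=np.linspace(-200,200,801)
    def at(off):
        q=pj(n,c+t[:,None]*ey+off); o=np.argsort(q[:,0]); return np.interp(a[0],q[o,0],q[o,1])-a[1]
    al=np.arccos(12/16)
    e=[at(16*(np.sin(r+k*al)*ex+np.cos(r+k*al)*ez)) for k in (-1,1)]
    th=np.radians(np.arange(0,360,3)); v=[at(16*(np.sin(x)*ex+np.cos(x)*ez)) for x in th]
    return e,(min(v),max(v))
def show(n,s0,s1,rs=(-.1,0,.1,.2,.3)):
    im=capture(n); dv,p=prof(n,s0,s1,im)
    print(n,s0,s1)
    print(" ".join(f"{a:.1f}:{int(x[0])}/{int(x[2])}" for a,x in zip(dv[::2],p.T[::2]) if -9<a<9))
    for r in rs: e,sl=pred(n,(s0+s1)/2,r); print("  r",r,"edges",np.round(e,2),"sil",np.round(sl,2))
if __name__=="__main__":
    import sys
    show("top",80,140); show("top",-140,-110); show("scene",60,140); show("scene",-140,-110)
E
python3 roll.py
```

```text
top 80 140
-8.5:124/132 -8.0:134/142 -7.5:162/171 -7.0:167/174 -6.5:133/117 -6.0:119/60 -5.5:143/48 -5.0:160/54 -4.5:161/57 -4.0:158/58 -3.5:157/59 -3.0:157/59 -2.5:157/59 -2.0:158/60 -1.5:159/60 -1.0:162/61 -0.5:165/61 0.0:167/62 0.5:161/60 1.0:123/48 1.5:57/30 2.0:12/18 2.5:5/16 3.0:9/17 3.5:10/16 4.0:10/14 4.5:8/13 5.0:12/16 5.5:26/29 6.0:56/59 6.5:99/101 7.0:130/132 7.5:136/138 8.0:132/134 8.5:131/133
  r -0.1 edges [ 3.73 -4.77] sil [-6.4   6.39]
  r 0 edges [ 3.19 -5.17] sil [-6.4   6.39]
  r 0.1 edges [ 2.61 -5.53] sil [-6.4   6.39]
  r 0.2 edges [ 2.01 -5.82] sil [-6.4   6.39]
  r 0.3 edges [ 1.38 -6.06] sil [-6.4   6.39]
top -140 -110
-8.5:132/140 -8.0:157/167 -7.5:161/168 -7.0:122/105 -6.5:113/51 -6.0:150/49 -5.5:173/59 -5.0:177/63 -4.5:180/66 -4.0:180/68 -3.5:179/68 -3.0:179/68 -2.5:179/68 -2.0:180/68 -1.5:182/68 -1.0:184/69 -0.5:187/70 0.0:180/67 0.5:141/55 1.0:71/35 1.5:17/19 2.0:4/15 2.5:8/16 3.0:10/16 3.5:10/15 4.0:9/14 4.5:11/16 5.0:24/27 5.5:52/54 6.0:93/95 6.5:126/128 7.0:135/137 7.5:132/135 8.0:132/134 8.5:133/136
  r -0.1 edges [ 3.73 -4.77] sil [-6.4   6.39]
  r 
[... 746 characters left out ...]
2.15] sil [-5.17  5.17]
  r 0.3 edges [-4.14  2.61] sil [-5.17  5.17]
scene -140 -110
-8.5:61/62 -8.0:60/61 -7.5:60/61 -7.0:59/60 -6.5:58/58 -6.0:56/54 -5.5:58/50 -5.0:64/44 -4.5:77/42 -4.0:93/41 -3.5:109/42 -3.0:122/44 -2.5:131/47 -2.0:136/49 -1.5:138/49 -1.0:138/49 -0.5:137/49 0.0:135/48 0.5:131/46 1.0:124/44 1.5:113/41 2.0:98/36 2.5:81/32 3.0:63/28 3.5:50/29 4.0:46/36 4.5:51/47 5.0:63/61 5.5:77/75 6.0:89/88 6.5:98/97 7.0:106/105 7.5:111/110 8.0:115/113 8.5:116/114
  r -0.1 edges [-4.99  0.64] sil [-5.13  5.14]
  r 0 edges [-4.84  1.16] sil [-5.13  5.14]
  r 0.1 edges [-4.65  1.65] sil [-5.13  5.14]
  r 0.2 edges [-4.4   2.14] sil [-5.13  5.14]
  r 0.3 edges [-4.12  2.6 ] sil [-5.13  5.14]
```

step_arm(moves=[0,0.04,0,0,0,0,-1,0,0,0,0,0,0,-1,0,0,0,0,0,0,-1,0,0,0,0,0,0,-1,0,0,0,0,0,0,-1,0,0,0,0,0,0,-1,0,-0.07,0,1,0,0,-1,0,-0.07,0,1,0,0,-1])

```text
time: 16.68
tool_pos: [638.6, 29.4, 101.8]
tcp_rot: [2.77, 0.007, 1.668]
contact_force: [0.9, 0.3, -0.1]
grip_width: 86.1
```

step_arm(moves=[0,-0.07,0,1,0,0,-1,0,-0.07,0,1,0,0,-1,0,-0.07,0,1,0,0,-1,0,-0.07,0,1,0,0,-1,0,0,0,0,0,0,-1,0,0,0,0,0,0,-1])

```text
time: 17.18
tool_pos: [634.1, 27.8, 101.7]
tcp_rot: [3.062, 0.011, 1.666]
contact_force: [-1.2, -1.4, 0.3]
grip_width: 91.9
```

```bash
python3 bar.py -8 0; python3 roll.py|grep -A1 -e "^top 80" -e "^scene -140"
```

```text
target [637.629  31.48  101.185]
turn units [-0.855  0.169 -0.139] alt [ 0.265  1.339 44.84 ]
shift units after turn [0.163 0.188 0.054]
shift units now [0.166 0.189 0.041]
t 17.18 pos [634.12   27.825 101.74 ] rot [3.062 0.011 1.666] F [-1.229 -1.42   0.323] w 91.9 q [-0.078  0.611  1.446  0.004  1.004 -0.176]
tilt deg -4.5768860491098 axis in tool frame [  3.08    2.656 -18.139]
top 80 140
-8.5:79/84 -8.0:83/89 -7.5:101/107 -7.0:108/113 -6.5:93/89 -6.0:88/63 -5.5:102/60 -5.0:116/68 -4.5:120/73 -4.0:120/75 -3.5:121/75 -3.0:122/75 -2.5:124/75 -2.0:125/76 -1.5:126/77 -1.0:127/77 -0.5:129/77 0.0:131/77 0.5:129/77 1.0:112/72 1.5:80/63 2.0:57/56 2.5:52/54 3.0:54/55 3.5:55/54 4.0:54/53 4.5:52/51 5.0:53/51 5.5:60/58 6.0:74/72 6.5:97/94 7.0:114/111 7.5:118/115 8.0:116/114 8.5:115/112
--
scene -140 -110
-8.5:60/61 -8.0:60/61 -7.5:60/61 -7.0:59/60 -6.5:57/58 -6.0:54/54 -5.5:52/48 -5.0:50/42 -4.5:52/36 -4.0:57/32 -3.5:64/30 -3.0:71/30 -2.5:75/30 -2.0:78/30 -1.5:79/30 -1.0:79/30 -0.5:79/30 0.0:79/30 0.5:78/30 1.0:75/29 1.5:70/27 2.0:62/26 2.5:53/24 3.0:44/24 3.5:39/26 4.0:40/34 4.5:48/46 5.0:62/61 5.5:77/76 6.0:89/88 6.5:99/97 7.0:104/103 7.5:108/106 8.0:109/108 8.5:108/108
```

Center on the bar and regrip.

step_arm(moves=[0.15,0.13,0.03,0,0,0,1,0,0,0,0,0,0,1,0,0,0,0,0,0,1,0,0,0,0,0,0,1,0,0,0,0,0,0,1,0,0,0,0,0,0,1,0,0,0,0,0,0,1,0,0,0,0,0,0,1])

```text
time: 18.05
tool_pos: [634.2, 31.2, 101.8]
tcp_rot: [3.061, 0.01, 1.665]
contact_force: [0.1, -0.5, 0.6]
grip_width: 43.3
```

```bash
python3 bar.py -4.5 0
```

```text
target [636.482  31.358 101.059]
turn units [ 0.027  0.159 -0.153] alt [ 0.25  -0.042 44.847]
shift units after turn [-0.007  0.113  0.048]
shift units now [-0.005  0.113  0.048]
t 18.05 pos [634.155  31.246 101.843] rot [3.061 0.01  1.665] F [ 0.121 -0.514  0.624] w 43.3 q [-0.073  0.611  1.446  0.004  1.003 -0.17 ]
tilt deg -4.604537660145386 axis in tool frame [ -0.312   2.294 -18.029]
```

step_arm(moves=[0,0.1,0,0,0,0,1,0,0,0,0,0,0,1,0,0,0,0,0,0,1,0,0,0,0,0,0,1,0,0.07,0,-1,0,0,1,0,0.07,0,-1,0,0,1,0,0.07,0,-1,0,0,1,0,0.03,0,-0.4,0,0,1])

```text
time: 18.72
tool_pos: [639.7, 31.8, 102.8]
tcp_rot: [2.82, 0.01, 1.665]
contact_force: [5.0, 1.5, -7.0]
grip_width: 37.1
```

```bash
python3 bar.py -21.5 0;python3 roll.py
```

```text
target [641.924  31.938 102.322]
turn units [-0.771  0.197 -0.106] alt [ 0.309  1.207 44.876]
shift units after turn [-0.004  0.096  0.065]
shift units now [-0.003  0.1    0.06 ]
t 18.72 pos [639.654  31.784 102.828] rot [2.82  0.01  1.665] F [ 4.979  1.484 -6.964] w 37.1 q [-0.095  0.52   1.667  0.084  0.638 -0.25 ]
tilt deg -18.414503823226706 axis in tool frame [ -0.321   0.977 -17.772]
top 80 140
-8.5:122/126 -8.0:132/136 -7.5:161/165 -7.0:169/175 -6.5:117/120 -6.0:63/55 -5.5:75/40 -5.0:120/55 -4.5:145/66 -4.0:147/69 -3.5:143/70 -3.0:140/70 -2.5:138/70 -2.0:137/70 -1.5:136/70 -1.0:136/71 -0.5:137/72 0.0:137/72 0.5:138/73 1.0:141/74 1.5:142/75 2.0:137/74 2.5:110/66 3.0:72/56 3.5:50/50 4.0:44/48 4.5:46/49 5.0:50/51 5.5:59/59 6.0:77/76 6.5:101/100 7.0:119/117 7.5:122/120 8.0:120/119 8.5:120/119
  r -0.1 edges [ 3.73 -4.77] sil [-6.4   6.39]
  r 0 edges [ 3.19 -5.17] sil [-6.4   6.39]
  r 0.1 edges [ 2.61 -5.53] sil [-6.4   6.39]
  r 0.2 edges [ 2.01 -5.82] sil [-6.4   6.39]
  r 0.3 edges [ 1.38 -6.06] sil [-6.4   6.39]
top -140 -110
-8.5:78/83 -8.0:96/102 -7.5:104/112 -7.0:77/80 -6.
[... 1143 characters left out ...]
2.15] sil [-5.17  5.17]
  r 0.3 edges [-4.14  2.61] sil [-5.17  5.17]
scene -140 -110
-8.5:60/61 -8.0:60/61 -7.5:61/61 -7.0:61/60 -6.5:63/59 -6.0:68/57 -5.5:78/54 -5.0:92/51 -4.5:109/51 -4.0:126/51 -3.5:138/52 -3.0:146/53 -2.5:151/54 -2.0:152/54 -1.5:153/54 -1.0:152/54 -0.5:148/52 0.0:142/50 0.5:130/46 1.0:112/41 1.5:91/35 2.0:68/29 2.5:49/24 3.0:36/22 3.5:32/25 4.0:36/33 4.5:46/44 5.0:60/59 5.5:74/73 6.0:86/85 6.5:94/93 7.0:100/98 7.5:103/101 8.0:104/103 8.5:105/104
  r -0.1 edges [-4.99  0.64] sil [-5.13  5.14]
  r 0 edges [-4.84  1.16] sil [-5.13  5.14]
  r 0.1 edges [-4.65  1.65] sil [-5.13  5.14]
  r 0.2 edges [-4.4   2.14] sil [-5.13  5.14]
  r 0.3 edges [-4.12  2.6 ] sil [-5.13  5.14]
```

step_arm(moves=[0,0.05,0,-0.6,0,0,1,0,0,0,0,0,0,1,0,0,0,0,0,0,1])

```text
time: 19.17
tool_pos: [640.3, 31.9, 103.0]
tcp_rot: [2.785, 0.01, 1.666]
contact_force: [0.1, 0.4, -1.0]
grip_width: 37.3
```

```bash
python3 bar.py -21.5 0;python3 roll.py | grep -v "  r"
```

```text
target [641.924  31.938 102.322]
turn units [-0.265  0.187 -0.104] alt [ 0.293  0.416 44.893]
shift units after turn [-0.005  0.063  0.062]
shift units now [-0.004  0.064  0.061]
t 19.17 pos [640.303  31.866 103.017] rot [2.785 0.01  1.666] F [ 0.138  0.385 -0.953] w 37.3 q [-0.099  0.51   1.699  0.106  0.583 -0.274]
tilt deg -20.43596219380324 axis in tool frame [ -0.325   0.924 -17.777]
top 80 140
-8.5:125/132 -8.0:140/146 -7.5:176/182 -7.0:179/187 -6.5:112/120 -6.0:51/45 -5.5:59/26 -5.0:112/43 -4.5:156/60 -4.0:169/66 -3.5:165/66 -3.0:161/66 -2.5:159/66 -2.0:155/65 -1.5:152/65 -1.0:150/65 -0.5:149/65 0.0:149/66 0.5:149/66 1.0:148/67 1.5:148/68 2.0:147/68 2.5:124/62 3.0:83/50 3.5:46/39 4.0:29/34 4.5:29/34 5.0:34/38 5.5:46/47 6.0:65/66 6.5:93/93 7.0:114/114 7.5:118/117 8.0:116/116 8.5:116/116
top -140 -110
-8.5:78/82 -8.0:97/102 -7.5:104/112 -7.0:76/80 -6.5:46/34 -6.0:71/27 -5.5:138/51 -5.0:190/70 -4.5:205/75 -4.0:199/74 -3.5:195/72 -3.0:193/72 -2.5:193/72 -2.0:194/73 -1.5:194/72 -1.0:194/72 -0.5:196/73 0.0:197/73 0.5:199/73 1.0:203/75 1.5:203/75 2.0:172/66 2.5:100/43 3.0:33/22 3.5:4
[... 224 characters left out ...]
.5:107/58 -4.0:112/51 -3.5:115/46 -3.0:117/44 -2.5:118/43 -2.0:118/42 -1.5:117/42 -1.0:114/41 -0.5:110/40 0.0:102/37 0.5:89/34 1.0:73/30 1.5:56/25 2.0:41/22 2.5:31/21 3.0:28/24 3.5:33/32 4.0:46/46 4.5:63/62 5.0:80/79 5.5:94/93 6.0:102/101 6.5:105/105 7.0:105/104 7.5:104/103 8.0:102/100 8.5:100/99
scene -140 -110
-8.5:60/61 -8.0:60/61 -7.5:61/61 -7.0:62/60 -6.5:65/59 -6.0:72/58 -5.5:84/55 -5.0:100/53 -4.5:117/52 -4.0:133/53 -3.5:144/54 -3.0:152/55 -2.5:155/56 -2.0:157/56 -1.5:157/55 -1.0:155/54 -0.5:150/53 0.0:142/50 0.5:128/46 1.0:108/40 1.5:85/33 2.0:62/27 2.5:43/22 3.0:32/21 3.5:29/24 4.0:34/33 4.5:46/45 5.0:60/59 5.5:74/73 6.0:86/85 6.5:94/93 7.0:100/99 7.5:103/101 8.0:104/103 8.5:105/104
```

step_arm(moves=[0,0.04,0,0,0,0,-1,0,0,0,0,0,0,-1,0,0,0,0,0,0,-1,0,0,0,0,0,0,-1,0,0,0,0,0,0,-1,0,0,0,0,0,0,-1,0,0,0,0,0,0,-1,0,0,-0.5,0,0,0,-1])

```text
time: 20.03
tool_pos: [638.0, 31.6, 111.7]
tcp_rot: [2.787, 0.01, 1.667]
contact_force: [-1.1, -0.4, -0.9]
grip_width: 86.1
```

step_arm(moves=[0,0,-1,0,0,0,-1,0,0,-1,0,0,0,-1,0,0,-1,0,0,0,-1,0,0,-1,0.5,0,0,-1,0,0,-1,1,0,0,-1,0,0,-1,1,0,0,-1,0,0,-0.6,1,0,0,-1,0,0,0,1,0,0,-1])

```text
time: 20.7
tool_pos: [589.0, 28.4, 250.0]
tcp_rot: [3.112, 0.012, 1.665]
contact_force: [0.8, -0.8, 0.3]
grip_width: 91.6
```

```bash
python3 bar.py 0 100;python3 roll.py | grep -v "  r"
```

```text
target [635.   31.2 201. ]
turn units [ 0.427  0.173 -0.176] alt [ 0.271 -0.668 44.818]
shift units after turn [-0.104  2.3    2.451]
shift units now [-0.046  2.227  2.52 ]
t 20.7 pos [589.044  28.394 250.028] rot [3.112 0.012 1.665] F [ 0.768 -0.794  0.271] w 91.6 q [-0.078  0.429  1.327 -0.007  1.355 -0.171]
tilt deg -1.703910167374629 axis in tool frame [  0.039  42.11  131.353]
top 80 140
-8.5:85/80 -8.0:78/75 -7.5:73/70 -7.0:71/68 -6.5:67/65 -6.0:64/63 -5.5:61/61 -5.0:58/58 -4.5:58/56 -4.0:58/54 -3.5:62/52 -3.0:76/51 -2.5:86/50 -2.0:95/51 -1.5:112/56 -1.0:122/62 -0.5:126/66 0.0:133/72 0.5:136/74 1.0:139/75 1.5:143/77 2.0:142/77 2.5:124/71 3.0:88/60 3.5:55/49 4.0:42/44 4.5:41/43 5.0:44/45 5.5:54/53 6.0:73/72 6.5:101/100 7.0:119/118 7.5:121/120 8.0:119/118 8.5:119/118
top -140 -110
-8.5:132/138 -8.0:163/169 -7.5:178/184 -7.0:120/127 -6.5:45/44 -6.0:36/15 -5.5:79/27 -5.0:115/40 -4.5:126/45 -4.0:123/45 -3.5:121/45 -3.0:120/44 -2.5:120/44 -2.0:120/45 -1.5:120/45 -1.0:120/44 -0.5:120/44 0.0:121/44 0.5:123/45 1.0:132/48 1.5:145/53 2.0:135/52 2.5:86/38 3.0:30/21 3.5:4/13 4.0:3/11 4.5:8/
[... 213 characters left out ...]
8/61 -4.0:125/55 -3.5:130/51 -3.0:132/49 -2.5:133/49 -2.0:132/48 -1.5:130/47 -1.0:127/46 -0.5:120/44 0.0:111/41 0.5:96/37 1.0:79/32 1.5:61/27 2.0:45/24 2.5:34/22 3.0:29/24 3.5:34/32 4.0:46/46 4.5:63/62 5.0:80/80 5.5:94/94 6.0:103/102 6.5:106/105 7.0:106/105 7.5:104/102 8.0:102/101 8.5:100/99
scene -140 -110
-8.5:106/108 -8.0:106/108 -7.5:105/107 -7.0:104/106 -6.5:102/102 -6.0:100/96 -5.5:96/86 -5.0:93/73 -4.5:93/61 -4.0:93/51 -3.5:95/44 -3.0:96/40 -2.5:97/38 -2.0:97/37 -1.5:96/37 -1.0:96/37 -0.5:93/36 0.0:87/34 0.5:79/31 1.0:67/28 1.5:54/25 2.0:41/23 2.5:33/22 3.0:29/24 3.5:35/33 4.0:51/49 4.5:73/72 5.0:98/97 5.5:122/121 6.0:142/141 6.5:155/154 7.0:164/163 7.5:168/167 8.0:169/167 8.5:166/164
```

step_arm(moves=[0.5,-1,0,0.2,0,0.5,-1,0.5,-1,0,0,0,0.6,-1,0.5,-1,0,0,0,0.6,-1,0,-1,0,0,0,0.6,-1,0,-1,0,0,0,0,-1,0,0,0,0,0,0,-1])

```text
time: 21.4
tool_pos: [476.5, 58.0, 235.8]
tcp_rot: [3.129, 0.005, 1.495]
contact_force: [0.8, 0.4, -0.7]
grip_width: 91.5
```

```bash
python3 go.py 479 58.8 160 1.49; python3 - <<'E'
from mdl import *
P=[]
for p in SAD.values(): P+=place(saddle(),p,45)
crop("top","o1",180,190,200,130,4,P)
crop("scene","o3",210,150,160,110,5,P)
E
```

```text
turn units [0.179 0.077 0.078] alt [ -0.121   0.28  -44.921]
shift units after turn [0.049 0.122 3.791]
shift units now [0.069 0.075 3.791]
t 21.4 pos [476.489  58.015 235.812] rot [3.129 0.005 1.495] F [ 0.798  0.443 -0.688] w 91.5 q [-0.035  0.245  1.635 -0.006  1.249  0.043]
```

View pics/o1.png

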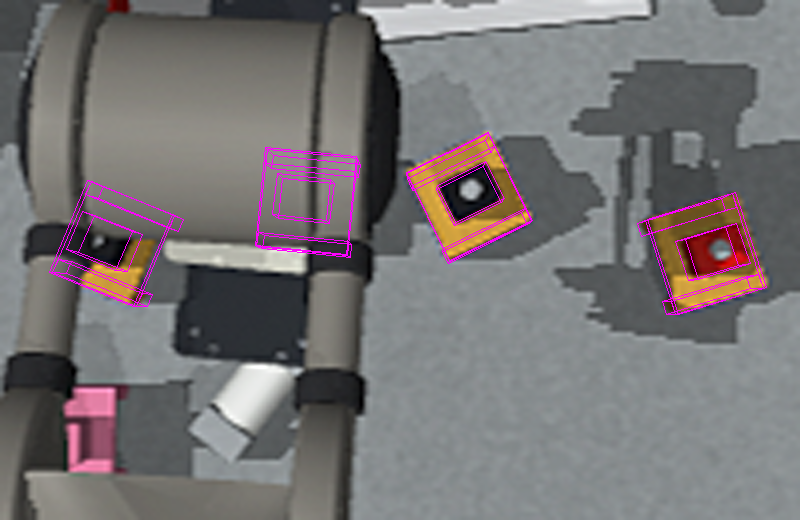

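View pics/o3.png

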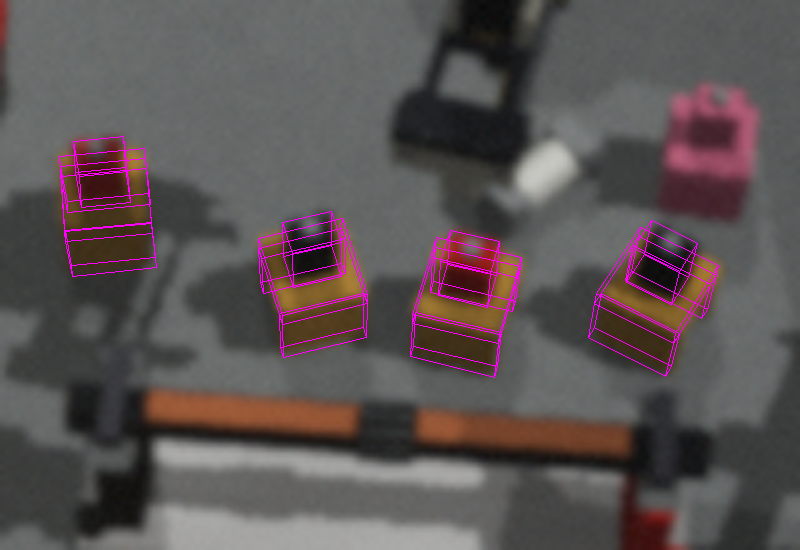

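step_arm(moves=[0.05,0.1,0.6,0.15,0,0,-1,0,0,1,0,0,0,-1,0,0,1,0,0,0,-1,0,0,1,0,0,0,-1,0,0,1,0,0,0,-1,0,0,1,0,0,0,-1,0,0,0.7,0,0,0,-1,0,0,0,0,0,0,-1])

```text
time: 22.17
tool_pos: [489.2, 56.0, 98.6]
tcp_rot: [3.133, 0.004, 1.493]
contact_force: [-0.7, -0.4, 0.2]
grip_width: 91.6
```

```bash
python3 go.py 479 58.8 64 1.49
```

```text
turn units [0.13  0.063 0.043] alt [ -0.098   0.204 -44.956]
shift units after turn [ 0.097 -0.518  1.73 ]
shift units now [ 0.106 -0.533  1.725]
t 22.17 pos [489.165  56.032  98.596] rot [3.133 0.004 1.493] F [-0.736 -0.388  0.205] w 91.6 q [-0.039  0.428  1.794 -0.006  0.911  0.043]
```

step_arm(moves=[0.1,-0.55,0.4,0.1,0,0,-1,0,0,0.6,0,0,0,-1,0,-0.1,0.6,0,0,0,-1,0,0,0,0,0,0,-1,0,0,0,0,0,0,-1])

```text
time: 22.58
tool_pos: [479.0, 58.2, 62.8]
tcp_rot: [3.141, 0.004, 1.492]
contact_force: [-0.4, -0.8, -0.4]
grip_width: 91.6
```

```bash
python3 go.py 479 58.8 64 1.49
```

```text
turn units [0.005 0.059 0.025] alt [ -0.093   0.008 -44.975]
shift units after turn [ 0.03  -0.001 -0.058]
shift units now [ 0.03  -0.001 -0.058]
t 22.58 pos [478.978  58.194  62.837] rot [3.141 0.004 1.492] F [-0.414 -0.849 -0.403] w 91.6 q [-0.035  0.473  1.848 -0.006  0.821  0.048]
```

Perfect; close (14 rows) and then lift.

step_arm(moves=[0,0,0,0,0,0,1,0,0,0,0,0,0,1,0,0,0,0,0,0,1,0,0,0,0,0,0,1,0,0,0,0,0,0,1,0,0,0,0,0,0,1,0,0,0,0,0,0,1,0,0,0,0,0,0,1])

```text
time: 23.25
tool_pos: [482.4, 57.9, 66.2]
tcp_rot: [3.134, 0.004, 1.491]
contact_force: [0.4, 0.8, 0.3]
grip_width: 43.0
```

step_arm(moves=[0,0,0,0,0,0,1,0,0,0,0,0,0,1,0,0,0,0,0,0,1,0,0,0,0,0,0,1,0,0,0,0,0,0,1,0,0,0,0,0,0,1])

```text
time: 23.75
tool_pos: [481.3, 58.0, 65.7]
tcp_rot: [3.137, 0.004, 1.492]
contact_force: [-0.3, -0.3, 0.0]
grip_width: 26.2
```

```bash
python3 go.py 479 58.8 240 1.49
```

```text
turn units [0.067 0.054 0.022] alt [ -0.085   0.105 -44.978]
shift units after turn [ 0.028 -0.116 -8.713]
shift units now [-0.005 -0.075 -8.714]
t 23.75 pos [481.265  58.049  65.737] rot [3.137 0.004 1.492] F [-0.349 -0.299  0.027] w 26.2 q [-0.036  0.469  1.843 -0.005  0.825  0.047]
```

step_arm(moves=[0,0,-0.6,0,0,0,1,0,0,-1,0,0,0,1,0,0,-1,0,0,0,1,0,0,-1,0,0,0,1,0,0,-1,0,0,0,1,0,0,-1,0,0,0,1,0,0,-1,0,0,0,1,0,0,-1,0,0,0,1])

```text
time: 24.42
tool_pos: [476.1, 58.6, 216.2]
tcp_rot: [-3.128, 0.005, 1.491]
contact_force: [0.1, -0.0, -3.7]
grip_width: 26.3
```

```bash
python3 go.py 622.7 146.5 235 1.677
```

```text
turn units [-0.196  0.051 -2.66 ] alt [ 0.075  0.29  42.339]
shift units after turn [ 3.595  7.754 -0.939]
shift units now [ 4.96   6.943 -1.055]
t 24.42 pos [476.122  58.561 216.225] rot [-3.128  0.005  1.491] F [ 0.131 -0.046 -3.708] w 26.3 q [-0.035  0.277  1.649 -0.004  1.229  0.046]
```

step_arm(moves=[0.4,0.7,-0.3,-0.05,0,-0.4,1,0.5,0.9,-0.2,-0.05,0,-0.4,1,0.5,0.95,-0.2,-0.05,0,-0.4,1,0.5,0.95,-0.2,-0.05,0,-0.4,1,0.5,0.95,-0.2,0,0,-0.4,1,0.5,0.95,-0.2,0,0,-0.4,1,0.5,0.9,0,0,0,-0.3,1,0,0,0,0,0,0,1])

```text
time: 25.08
tool_pos: [606.2, 130.2, 244.2]
tcp_rot: [3.139, 0.005, 1.687]
contact_force: [-1.4, -0.3, -3.9]
grip_width: 25.5
```

```bash
python3 go.py 622.7 146.5 235 1.677
```

```text
turn units [0.042 0.071 0.147] alt [ -0.111   0.066 -44.853]
shift units after turn [0.725 0.907 0.461]
shift units now [0.718 0.913 0.461]
t 25.08 pos [606.199 130.163 244.23 ] rot [3.139 0.005 1.687] F [-1.397 -0.319 -3.892] w 25.5 q [ 0.091  0.508  1.213 -0.005  1.417 -0.025]
```

step_arm(moves=[0.4,0.5,0.3,0,0,0.1,1,0.3,0.4,0.3,0,0,0,1,0,0,0,0,0,0,1,0,0,0,0,0,0,1])

```text
time: 25.42
tool_pos: [622.1, 146.5, 227.9]
tcp_rot: [-3.138, 0.006, 1.681]
contact_force: [0.7, -0.5, -2.5]
grip_width: 25.9
```

```bash
python3 go.py 622.7 146.5 235 1.677; cat > held.py <<'E'
# overlay held saddle and bar; args: dz name
import sys
from mdl import *
o=get_obs();p=o["tool_pos"];yaw=o["tcp_rot"][2]
P=place(saddle(),[p[0],p[1],yaw-np.pi/2],p[2]-float(sys.argv[1]))
L=[[(5,18,120),(5,150,120),(-5,150,120),(-5,18,120)],[(0,18,132),(0,150,132)],[(0,-18,132),(0,-150,132)]]
P+=place(L,CR)
crop("top","h1",180,120,180,100,4.4,P); crop("scene","h2",210,180,160,100,5,P)
a=cv2.imread("pics/h1.png");b=cv2.imread("pics/h2.png");b=cv2.resize(b,(a.shape[1],int(b.shape[0]*a.shape[1]/b.shape[1])))
c=np.vstack([a,b]);cv2.imwrite(f"pics/{sys.argv[2]}.png",cv2.resize(c,None,fx=.62,fy=.62) if c.shape[0]>970 else cv2.resize(c,None,fx=600/c.shape[0],fy=600/c.shape[0]))
E
python3 held.py 20.7 p1
```

```text
turn units [-0.053  0.083  0.051] alt [ -0.13   -0.083 -44.949]
shift units after turn [-0.003  0.031 -0.354]
shift units now [-0.005  0.03  -0.354]
t 25.42 pos [622.067 146.499 227.919] rot [-3.138  0.006  1.681] F [ 0.717 -0.509 -2.5  ] w 25.9 q [ 0.114  0.559  1.171 -0.006  1.415  0.005]
```

View pics/p1.png

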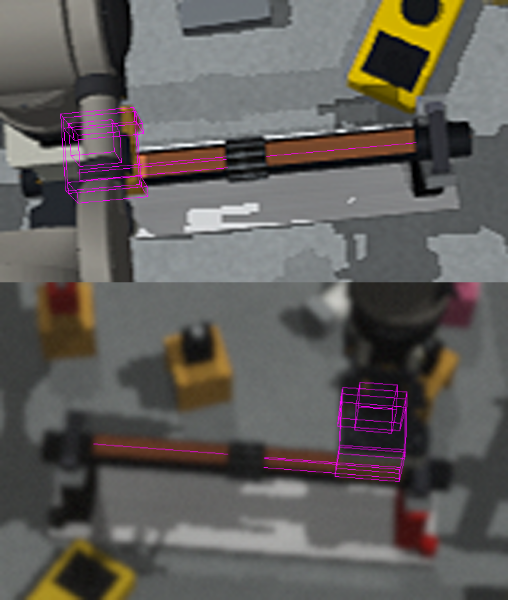

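```bash
cat > ends.py <<'E'
from h import *
from scipy.ndimage import map_coordinates
c=np.array([635,31.2,132]);ey=np.array([-np.sin(.1065),np.cos(.1065),0])
for n in ("top","scene"):
    im=capture(n).astype(float); d=im[...,0]-im[...,2]
    s=np.arange(-165,166,1.); q=0
    for dx in (-4,0,4):
        u=pj(n,c+s[:,None]*ey+np.array([dx,0,0])); q=q+map_coordinates(d,[u[:,1],u[:,0]],order=1)/3
    on=q>0.5*np.percentile(q,75)
    k=np.where(np.diff(on.astype(int)))[0]; print(n,s[k]+.5, np.percentile(q,[10,75]))
E
python3 ends.py
```

```text
top [-149.5  -17.5   18.5  100.5] [-3.86776744 75.85080149]
scene [-150.5  -17.5   18.5  118.5  120.5  126.5  127.5  132.5  133.5  145.5] [ 0.51185545 55.9533523 ]
```

step_arm(moves=[0,0,0.5,0,0,0,1,0,0,0.5,0,0,0,1,0,0,0,0,0,0,1])

```text
time: 25.87
tool_pos: [622.2, 145.1, 209.1]
tcp_rot: [3.14, 0.006, 1.679]
contact_force: [-0.9, -0.7, -3.4]
grip_width: 25.9
```

```bash
python3 go.py 622.7 146.5 152.7 1.677
```

```text
turn units [0.016 0.084 0.026] alt [ -0.132   0.025 -44.974]
shift units after turn [0.065 0.035 2.818]
shift units now [0.081 0.032 2.818]
t 25.87 pos [622.15  145.14  209.058] rot [3.14  0.006 1.679] F [-0.934 -0.679 -3.44 ] w 25.9 q [ 0.112  0.567  1.208 -0.006  1.365  0.005]
```

step_arm(moves=[0.08,0.03,0.5,0,0.08,0,1,0,0,0.6,0,0,0,1,0,0,0.5,0,0,0,1,0,0,0.3,0,0,0,1,0,0,0,0,0,0,1])

```text
time: 26.28
tool_pos: [621.9, 146.5, 166.6]
tcp_rot: [-3.141, -0.001, 1.678]
contact_force: [-0.7, -0.2, -4.6]
grip_width: 26.0
```

```bash
python3 go.py 622.7 146.5 152.7 1.677
```

```text
turn units [-0.007 -0.012  0.018] alt [  0.019  -0.011 -44.982]
shift units after turn [-0.006  0.042  0.694]
shift units now [-0.007  0.042  0.694]
t 26.28 pos [621.855 146.54  166.572] rot [-3.141 -0.001  1.678] F [-0.731 -0.222 -4.586] w 26.0 q [0.111 0.599 1.271 0.001 1.272 0.003]
```

step_arm(moves=[0,0.03,0.35,0,0,0,1,0,0,0.25,0,0,0,1,0,0,0,0,0,0,1])

```text
time: 26.53
tool_pos: [622.7, 146.7, 153.3]
tcp_rot: [-3.141, -0.001, 1.678]
contact_force: [-0.8, -0.9, -4.5]
grip_width: 26.2
```

```bash
python3 go.py 622.7 146.5 152.7 1.677; python3 held.py 20.7 p2
```

```text
turn units [-0.007 -0.014  0.018] alt [  0.022  -0.011 -44.982]
shift units after turn [-0.009  0.001  0.03 ]
shift units now [-0.009  0.001  0.03 ]
t 26.53 pos [622.655 146.671 153.306] rot [-3.141 -0.001  1.678] F [-0.775 -0.902 -4.475] w 26.2 q [0.111 0.612 1.286 0.001 1.244 0.003]
```

View pics/h2.png

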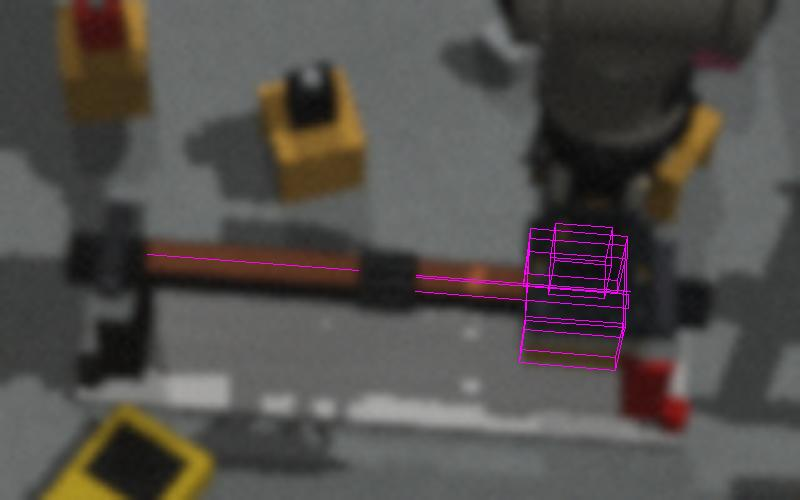

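step_arm(moves=[0,0,0.25,0,0,0,1])

```text
time: 26.72
tool_pos: [624.0, 147.2, 152.0]
tcp_rot: [3.137, -0.002, 1.678]
contact_force: [-14.1, -4.2, 44.4]
grip_width: 25.9
```

step_arm(moves=[0,0,-0.1,0,0,0,1,0,0,0,0,0,0,-1,0,0,0,0,0,0,-1,0,0,0,0,0,0,-1,0,0,0,0,0,0,-1,0,0,0,0,0,0,-1,0,0,-0.4,0,0,0,-1,0,0,-0.8,0,0,0,-1])

```text
time: 27.38
tool_pos: [624.5, 147.2, 180.0]
tcp_rot: [3.134, -0.001, 1.679]
contact_force: [-1.1, -0.0, -0.3]
grip_width: 68.0
```

step_arm(moves=[0,0,-1,0,0,0,-1,0,0,-1,0,0,0,-1,0,0,-1,0,0,0,-1,-0.5,-0.5,-0.3,0,0,0,-1,-1,-1,0,0,0,0,-1,-1,-1,0,0,0,0,-1,-1,-1,0,0,0,0,-1,-1,-1,0,0,0,0,-1])

```text
time: 28.05
tool_pos: [545.3, 48.9, 254.3]
tcp_rot: [3.124, -0.002, 1.685]
contact_force: [0.4, 0.6, 0.3]
grip_width: 92.1
```

```bash
python3 go.py 450 -201.9 235 1.88; cat > all.py <<'E'
import sys
from mdl import *
def on(y): return [CR[0]-np.sin(CR[2])*y,CR[1]+np.cos(CR[2])*y,CR[2]]
P=[]
for a in sys.argv[2:]:
    if a in SAD: P+=place(saddle(),SAD[a],45)
    else: P+=place(saddle(),on(float(a)),132)
crop("top",sys.argv[1]+"t",180,140,200,130,4,P)
crop("scene",sys.argv[1]+"s",210,150,160,110,5,P)
E
python3 all.py q1 116 R2 B1 B2
```

```text
turn units [ 0.259 -0.004 -2.796] alt [-0.007 -0.383 42.203]
shift units after turn [-10.494  -8.353   0.965]
shift units now [-11.916  -6.175   0.83 ]
t 28.05 pos [545.274  48.854 254.296] rot [ 3.124 -0.002  1.685] F [0.394 0.582 0.293] w 92.1 q [-0.054  0.353  1.43   0.005  1.341 -0.169]
```

View pics/q1t.png

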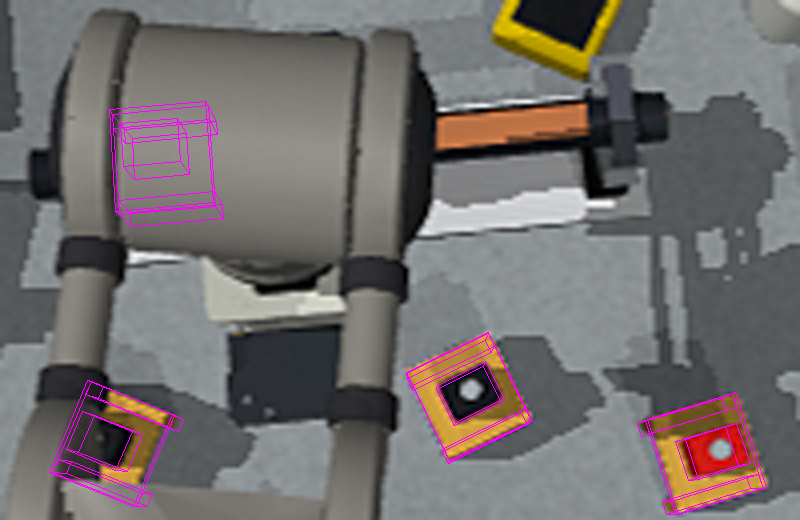

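View pics/q1s.png

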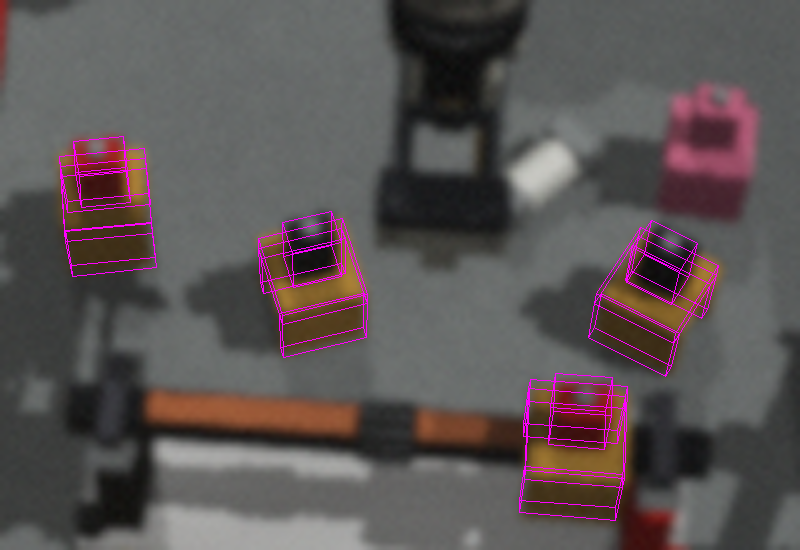

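step_arm(moves=[-0.9,-0.45,0,0.05,0,-0.3,-1,-0.9,-0.5,0,0.05,0,-0.3,-1,-0.9,-0.5,0,0.05,0,-0.3,-1,-0.9,-0.5,0,0,0,-0.3,-1,-0.9,-0.55,0,0,0,-0.3,-1,-0.9,-0.55,0,0,0,-0.3,-1,-0.9,-0.55,0,0,0,-0.3,-1,-0.9,-0.6,0,0,0,-0.3,-1])

```text
time: 28.82
tool_pos: [491.7, -110.6, 258.1]
tcp_rot: [3.126, 0.0, 1.862]
contact_force: [-0.2, 0.8, 0.3]
grip_width: 91.7
```

step_arm(moves=[-0.8,-0.6,0,0,0,-0.3,-1,-0.8,-0.6,0,0,0,0,-1,-0.7,-0.6,0.1,0,0,0,-1,-0.6,-0.5,0.2,0,0,0,-1,0,0,0,0,0,0,-1])

```text
time: 29.23
tool_pos: [467.4, -185.3, 253.8]
tcp_rot: [3.123, 0.004, 1.883]
contact_force: [0.3, -0.4, 0.1]
grip_width: 91.7
```

```bash
python3 go.py 450 -201.9 235 1.88
```

```text
turn units [0.273 0.06  0.045] alt [ -0.094   0.428 -44.953]
shift units after turn [-0.527 -1.08   0.942]
shift units now [-0.519 -1.099  0.924]
t 29.23 pos [ 467.364 -185.296  253.849] rot [3.123 0.004 1.883] F [ 0.336 -0.429  0.084] w 91.7 q [-0.537  0.27   1.551  0.012  1.305 -0.853]
```

step_arm(moves=[-0.3,-0.6,0.4,0.2,0.05,0,-1,-0.2,-0.6,0.8,0.05,0,0,-1,0,-0.1,1,0,0,0,-1,0,-0.1,1,0,0,0,-1,0,-0.1,1,0,0,0,-1,0,-0.1,1,0,0,0,-1,0,-0.1,1,0,0,0,-1,0,0,0.5,0,0,0,-1])

```text
time: 29.9
tool_pos: [440.9, -205.8, 116.5]
tcp_rot: [3.138, 0.006, 1.888]
contact_force: [-0.2, 0.2, -0.1]
grip_width: 91.8
```

```bash
python3 go.py 450 -201.9 64 1.88
```

```text
turn units [0.055 0.085 0.108] alt [ -0.133   0.086 -44.891]
shift units after turn [0.046 0.491 2.624]
shift units now [0.058 0.481 2.625]
t 29.9 pos [ 440.936 -205.768  116.475] rot [3.138 0.006 1.888] F [-0.193  0.208 -0.123] w 91.8 q [-0.594  0.394  1.788 -0.001  0.953 -0.91 ]
```

step_arm(moves=[0.04,0.5,0.5,0.05,0.08,0.1,-1,0,0,0.8,0,0,0,-1,0,0,0.7,0,0,0,-1,0,0,0.3,0,0,0,-1,0,0,0,0,0,0,-1,0,0,0,0,0,0,-1])

```text
time: 30.4
tool_pos: [449.7, -198.4, 64.7]
tcp_rot: [-3.135, -0.006, 1.885]
contact_force: [-0.1, -0.7, 0.8]
grip_width: 91.5
```

```bash
python3 go.py 450 -201.9 64 1.88
```

```text
turn units [-0.088 -0.085  0.074] alt [  0.134  -0.137 -44.925]
shift units after turn [-0.17  -0.041  0.033]
shift units now [-0.17  -0.042  0.032]
t 30.4 pos [ 449.749 -198.415   64.651] rot [-3.135 -0.006  1.885] F [-0.065 -0.734  0.819] w 91.5 q [-0.571  0.486  1.815 -0.001  0.849 -0.884]
```

step_arm(moves=[-0.17,-0.04,0.08,0,0,0,-1,0,0,0,0,0,0,1,0,0,0,0,0,0,1,0,0,0,0,0,0,1,0,0,0,0,0,0,1,0,0,0,0,0,0,1,0,0,0,0,0,0,1,0,0,0,0,0,0,1])

```text
time: 31.07
tool_pos: [451.9, -203.5, 66.4]
tcp_rot: [-3.139, -0.001, 1.885]
contact_force: [0.7, -0.1, -0.9]
grip_width: 49.8
```

```bash
python3 go.py 450 -201.9 64 1.88
```

```text
turn units [-0.031 -0.012  0.076] alt [  0.019  -0.049 -44.924]
shift units after turn [ 0.103 -0.065  0.122]
shift units now [ 0.103 -0.065  0.122]
t 31.07 pos [ 451.869 -203.457   66.441] rot [-3.139 -0.001  1.885] F [ 0.683 -0.149 -0.87 ] w 49.8 q [-0.577  0.486  1.808 -0.002  0.85  -0.891]
```

step_arm(moves=[0.1,-0.06,0.12,0,0,0,1,0,0,0,0,0,0,1,0,0,0,0,0,0,1,0,0,0,0,0,0,1,0,0,0,0,0,0,1,0,0,0,0,0,0,1,0,0,0,0,0,0,1])

```text
time: 31.65
tool_pos: [449.4, -201.5, 63.5]
tcp_rot: [-3.139, -0.002, 1.885]
contact_force: [-0.9, -0.1, -0.3]
grip_width: 25.6
```

```bash
python3 go.py 450 -201.9 64 1.88
```

```text
turn units [-0.043 -0.024  0.076] alt [  0.037  -0.067 -44.924]
shift units after turn [-0.028  0.023 -0.024]
shift units now [-0.028  0.023 -0.024]
t 31.65 pos [ 449.39 -201.51   63.53] rot [-3.139 -0.002  1.885] F [-0.863 -0.134 -0.346] w 25.6 q [-0.576  0.487  1.818 -0.002  0.84  -0.89 ]
```

step_arm(moves=[0,0,-0.6,0,0,0,1,0,0,-1,0,0,0,1,0,0,-1,0,0,0,1,0,0,-1,0,0,0,1,0,0,-1,0,0,0,1,0,0,-1,0,0,0,1,0,0,-1,0,0,0,1,0,0,-1,0,0,0,1])

```text
time: 32.32
tool_pos: [445.7, -198.6, 214.0]
tcp_rot: [-3.126, -0.018, 1.885]
contact_force: [0.4, -0.0, -2.9]
grip_width: 25.9
```

```bash
python3 go.py 629.5 82.9 240 1.677
```

```text
turn units [-0.242 -0.229  2.982] alt [  0.338  -0.357 -42.015]
shift units after turn [13.021 10.63  -1.298]
shift units now [10.566 13.073 -1.31 ]
t 32.32 pos [ 445.698 -198.598  214.038] rot [-3.126 -0.018  1.885] F [ 0.43  -0.016 -2.857] w 25.9 q [-0.576  0.299  1.624 -0.001  1.242 -0.89 ]
```

step_arm(moves=[0.6,0.75,-0.4,-0.04,-0.04,0.2,1,0.67,0.8,-0.3,-0.04,-0.04,0.2,1,0.68,0.79,-0.2,-0.04,-0.04,0.2,1,0.69,0.78,-0.2,-0.04,-0.04,0.2,1,0.7,0.77,-0.2,0,0,0.2,1,0.71,0.76,-0.1,0,0,0.2,1,0.72,0.75,-0.1,0,0,0.2,1,0.73,0.74,0,0,0,0.2,1])

```text
time: 32.98
tool_pos: [538.1, -58.3, 247.6]
tcp_rot: [-3.138, -0.003, 1.762]
contact_force: [-0.1, 0.5, -2.5]
grip_width: 25.8
```

```bash
python3 go.py 629.5 82.9 240 1.677
```

```text
turn units [-0.057 -0.033  1.212] alt [  0.051  -0.088 -43.788]
shift units after turn [6.537 5.294 0.381]
shift units now [6.065 5.829 0.374]
t 32.98 pos [538.08  -58.324 247.627] rot [-3.138 -0.003  1.762] F [-0.107  0.523 -2.492] w 25.8 q [-0.25   0.359  1.439  0.001  1.347 -0.441]
```

step_arm(moves=[0.8,0.75,0,0,0,0.2,1,0.8,0.75,0,0,0,0.2,1,0.8,0.75,0,0,0,0.2,1,0.8,0.7,0,0,0,0.2,1,0.8,0.7,0,0,0,0.2,1,0.8,0.65,0,0,0,0.2,1,0.7,0.6,0,0,0,0,1,0,0,0,0,0,0,1])

```text
time: 33.65
tool_pos: [620.7, 76.2, 240.8]
tcp_rot: [-3.127, -0.006, 1.676]
contact_force: [-1.2, -0.6, -3.5]
grip_width: 26.0
```

```bash
python3 go.py 629.5 82.9 240 1.677
```

```text
turn units [-0.215 -0.091 -0.012] alt [-0.143  0.338 44.986]
shift units after turn [0.289 0.475 0.038]
shift units now [0.289 0.476 0.033]
t 33.65 pos [620.659  76.151 240.757] rot [-3.127 -0.006  1.676] F [-1.238 -0.559 -3.516] w 26.0 q [-0.003  0.531  1.184  0.005  1.442 -0.109]
```

step_arm(moves=[0.29,0.48,0.3,-0.2,-0.09,0,1,0,0,0.7,0,0,0,1,0,0,0.5,0,0,0,1,0,0,0,0,0,0,1])

```text
time: 33.98
tool_pos: [630.1, 84.4, 206.1]
tcp_rot: [-3.14, 0.001, 1.678]
contact_force: [-1.7, 0.4, -3.4]
grip_width: 25.8
```

```bash
python3 go.py 629.5 82.9 150.5 1.677; python3 held.py 18.5 p3
```

```text
turn units [-0.028  0.012  0.009] alt [ -0.019  -0.045 -44.991]
shift units after turn [-0.072 -0.037  2.78 ]
shift units now [-0.07  -0.031  2.78 ]
t 33.98 pos [630.08   84.414 206.098] rot [-3.14   0.001  1.678] F [-1.687  0.436 -3.37 ] w 25.8 q [ 0.013  0.564  1.221 -0.001  1.358 -0.093]
```

View pics/h2.png

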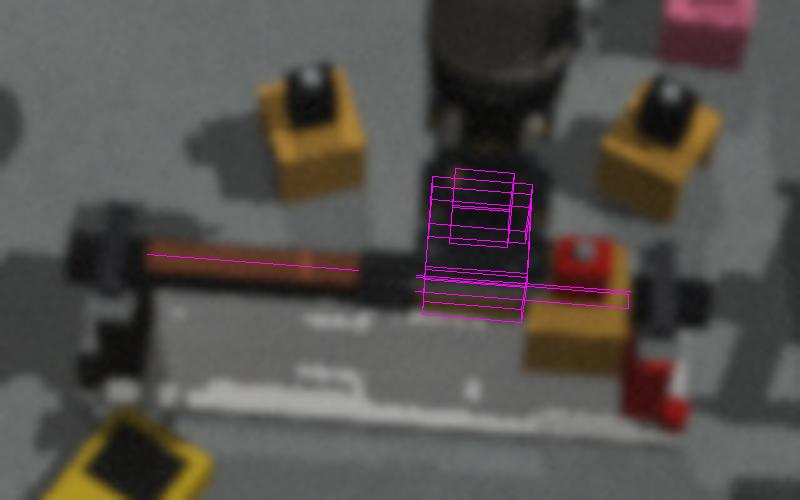

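step_arm(moves=[-0.07,-0.03,0.5,0,0,0,1,0,0,0.6,0,0,0,1,0,0,0.5,0,0,0,1,0,0,0.3,0,0,0,1,0,0,0,0,0,0,1])

```text
time: 34.5
tool_pos: [631.5, 81.1, 169.7]
tcp_rot: [3.136, 0.002, 1.676]
contact_force: [-0.5, 0.4, -3.1]
grip_width: 26.0
```

```bash
python3 go.py 629.5 82.9 150.5 1.677
```

```text
turn units [ 0.082  0.03  -0.021] alt [ 0.047 -0.128 44.979]
shift units after turn [ 0.101 -0.09   0.96 ]
shift units now [ 0.103 -0.096  0.959]
t 34.5 pos [631.513  81.079 169.705] rot [3.136 0.002 1.676] F [-0.461  0.395 -3.081] w 26.0 q [ 0.008  0.589  1.28  -0.002  1.266 -0.096]
```

step_arm(moves=[0.1,-0.1,0.35,0.08,0.03,0,1,0,0,0.4,0,0,0,1,0,0,0,0,0,0,1])

```text
time: 34.75
tool_pos: [629.5, 82.7, 153.9]
tcp_rot: [3.141, -0.0, 1.675]
contact_force: [-1.6, 0.2, -3.5]
grip_width: 26.0
```

```bash
python3 go.py 629.5 82.9 150.5 1.677
```

```text
turn units [ 0.011 -0.001 -0.028] alt [-0.001 -0.017 44.972]
shift units after turn [0.01  0.002 0.171]
shift units now [0.01  0.002 0.171]
t 34.75 pos [629.488  82.695 153.91 ] rot [ 3.141 -0.     1.675] F [-1.63   0.22  -3.476] w 26.0 q [ 0.01   0.602  1.302  0.     1.237 -0.094]
```

step_arm(moves=[0,0,0.3,0,0,0,1])

```text
time: 34.83
tool_pos: [630.3, 82.8, 149.3]
tcp_rot: [3.138, 0.0, 1.675]
contact_force: [-10.4, -0.8, 42.9]
grip_width: 26.0
```

step_arm(moves=[0,0,-0.1,0,0,0,1,0,0,0,0,0,0,-1,0,0,0,0,0,0,-1,0,0,0,0,0,0,-1,0,0,0,0,0,0,-1,0,0,0,0,0,0,-1,0,0,-0.4,0,0,0,-1,0,0,-0.8,0,0,0,-1])

```text
time: 35.5
tool_pos: [630.3, 82.9, 175.4]
tcp_rot: [3.138, 0.0, 1.675]
contact_force: [-0.5, -0.2, -0.7]
grip_width: 67.8
```

step_arm(moves=[0,0,-1,0,0,0,-1,0,0,-1,0,0,0,-1,0,0,-1,0,0,0,-1,-0.5,-0.5,-0.3,0,0,0,-1,-0.5,-1,0,0,0,0,-1,-0.5,-1,0,0,0,0,-1,-0.5,-1,0,0,0,0,-1,-0.5,-1,0,0,0,0,-1])

```text
time: 36.17
tool_pos: [544.0, 21.5, 248.0]
tcp_rot: [3.131, 0.002, 1.679]
contact_force: [-0.5, -0.3, 1.0]
grip_width: 91.7
```

```bash
python3 go.py 484.2 -47.4 235 2.04; python3 all.py q2 116 52 B1 B2
```

```text
turn units [ 0.152  0.053 -5.17 ] alt [ 0.074 -0.213 39.829]
shift units after turn [-1.72  -4.226  0.649]
shift units now [-3.101 -3.353  0.618]
t 36.17 pos [544.029  21.51  247.986] rot [3.131 0.002 1.679] F [-0.491 -0.261  0.959] w 91.7 q [-0.102  0.356  1.444  0.001  1.331 -0.21 ]
```

View pics/q2s.png

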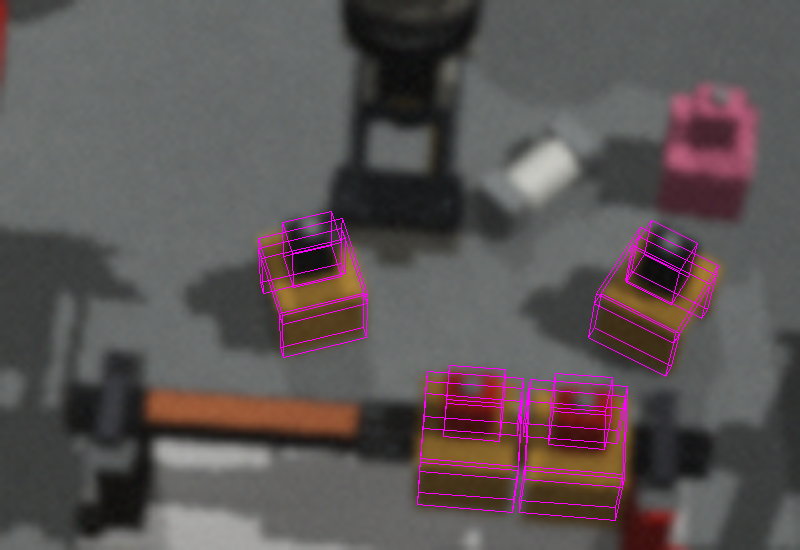

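View pics/q2t.png

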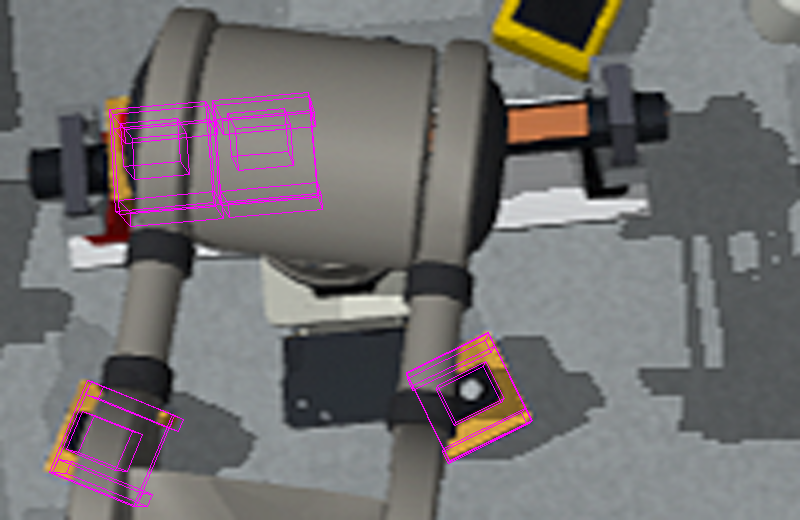

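step_arm(moves=[-0.5,-0.6,0,0.05,0,-1,-1,-0.5,-0.7,0,0.05,0,-1,-1,-0.5,-0.8,0.1,0.05,0,-1,-1,-0.4,-0.8,0.2,0,0,-1,-1,-0.3,-0.8,0.2,0,0,-1,-1,-0.1,-0.5,0.5,0,0,-0.2,-1,0,0,0.5,0,0,0,-1,0,0,0,0,0,0,-1])

```text
time: 36.93
tool_pos: [469.4, -51.8, 217.6]
tcp_rot: [3.141, 0.005, 2.057]
contact_force: [0.4, 0.0, -0.7]
grip_width: 91.9
```

```bash
python3 go.py 484.2 -47.4 64 2.04
```

```text
turn units [0.008 0.067 0.247] alt [ -0.105   0.012 -44.753]
shift units after turn [-0.137  0.759  7.678]
shift units now [-0.114  0.753  7.679]
t 36.93 pos [469.422 -51.831 217.558] rot [3.141 0.005 2.057] F [ 0.418  0.009 -0.663] w 91.9 q [-0.27   0.252  1.679 -0.003  1.207 -0.756]
```

step_arm(moves=[-0.1,0.4,0.5,0,0.05,0.2,-1,0,0.2,1,0,0,0,-1,0,0,1,0,0,0,-1,0,0,1,0,0,0,-1,0,0,1,0,0,0,-1,0,0,0.8,0,0,0,-1,0,0,0.4,0,0,0,-1,0,0,0,0,0,0,-1])

```text
time: 37.6
tool_pos: [486.2, -48.6, 102.7]
tcp_rot: [3.135, 0.006, 2.042]
contact_force: [-0.1, 0.4, 0.2]
grip_width: 92.0
```

```bash
python3 go.py 484.2 -47.4 64 2.04
```

```text
turn units [0.1   0.091 0.025] alt [ -0.144   0.157 -44.974]
shift units after turn [ 0.098 -0.061  1.933]
shift units now [ 0.111 -0.074  1.932]
t 37.6 pos [486.172 -48.602 102.662] rot [3.135 0.006 2.042] F [-0.132  0.354  0.199] w 92.0 q [-0.257  0.415  1.801 -0.     0.916 -0.727]
```

step_arm(moves=[0.1,-0.08,0.5,0.1,0.08,0,-1,0,-0.1,0.7,0,0,0,-1,0,0,0.5,0,0,0,-1,0,0,0.2,0,0,0,-1,0,0,0,0,0,0,-1,0,0,0,0,0,0,-1])

```text
time: 38.1
tool_pos: [485.3, -48.7, 66.0]
tcp_rot: [3.138, 0.004, 2.042]
contact_force: [-1.2, -0.6, 0.4]
grip_width: 91.6
```

```bash
python3 go.py 484.2 -47.4 64 2.04
```

```text
turn units [0.058 0.063 0.032] alt [ -0.098   0.091 -44.968]
shift units after turn [ 0.085 -0.018  0.098]
shift units now [ 0.085 -0.019  0.098]
t 38.1 pos [485.298 -48.75   65.967] rot [3.138 0.004 2.042] F [-1.194 -0.637  0.42 ] w 91.6 q [-0.257  0.472  1.836 -0.001  0.827 -0.728]
```

step_arm(moves=[0.08,-0.02,0.1,0.05,0.06,0,-1,0,0,0,0,0,0,1,0,0,0,0,0,0,1,0,0,0,0,0,0,1,0,0,0,0,0,0,1,0,0,0,0,0,0,1,0,0,0,0,0,0,1,0,0,0,0,0,0,1])

```text
time: 38.77
tool_pos: [486.0, -47.7, 66.7]
tcp_rot: [3.137, 0.003, 2.042]
contact_force: [0.6, -0.1, 0.6]
grip_width: 49.9
```

```bash
python3 go.py 484.2 -47.4 64 2.04
```

```text
turn units [0.061 0.048 0.033] alt [ -0.075   0.096 -44.967]
shift units after turn [ 0.056 -0.074  0.134]
shift units now [ 0.056 -0.074  0.134]
t 38.77 pos [486.018 -47.73   66.689] rot [3.137 0.003 2.042] F [ 0.634 -0.133  0.568] w 49.9 q [-0.255  0.472  1.834  0.     0.831 -0.727]
```

step_arm(moves=[0.05,-0.07,0.12,0.05,0,0,1,0,0,0,0,0,0,1,0,0,0,0,0,0,1,0,0,0,0,0,0,1,0,0,0,0,0,0,1,0,0,0,0,0,0,1,0,0,0,0,0,0,1])

```text
time: 39.35
tool_pos: [483.7, -47.4, 63.7]
tcp_rot: [-3.141, 0.003, 2.042]
contact_force: [-0.7, -0.5, -0.6]
grip_width: 25.9
```

```bash
python3 go.py 484.2 -47.4 64 2.04
```

```text
turn units [-0.006  0.038  0.033] alt [ -0.06   -0.01  -44.967]
shift units after turn [-0.012  0.022 -0.016]
shift units now [-0.012  0.022 -0.016]
t 39.35 pos [483.697 -47.38   63.68 ] rot [-3.141  0.003  2.042] F [-0.698 -0.503 -0.57 ] w 25.9 q [-0.254  0.475  1.839 -0.003  0.826 -0.723]
```

step_arm(moves=[0,0,-0.6,0,0,0,1,0,0,-1,0,0,0,1,0,0,-1,0,0,0,1,0,0,-1,0,0,0,1,0,0,-1,0,0,0,1,0,0,-1,0,0,0,1,0,0,-1,0,0,0,1,0,0,-1,0,0,0,1])

```text
time: 40.02
tool_pos: [479.0, -45.8, 215.2]
tcp_rot: [-3.128, -0.009, 2.042]
contact_force: [-0.5, -0.4, -2.5]
grip_width: 25.7
```

```bash
python3 go.py 647.3 -84.1 235 1.677
```

```text
turn units [-0.218 -0.098  5.23 ] alt [  0.138  -0.306 -39.769]
shift units after turn [-2.798  8.165 -0.99 ]
shift units now [-5.519  6.614 -1.133]
t 40.02 pos [478.98  -45.763 215.198] rot [-3.128 -0.009  2.042] F [-0.505 -0.4   -2.502] w 25.7 q [-0.253  0.282  1.645 -0.002  1.231 -0.724]
```

step_arm(moves=[-0.5,0.6,-0.4,-0.05,0,0.6,1,-0.55,0.75,-0.3,-0.05,0,0.6,1,-0.5,0.8,-0.2,-0.05,0,0.6,1,-0.48,0.83,-0.1,-0.05,0,0.6,1,-0.45,0.87,-0.1,0,0,0.6,1,-0.4,0.9,0,0,0,0.6,1,-0.35,0.92,0,0,0,0.6,1,-0.33,0.94,0,0,0,0.6,1])

```text
time: 40.68
tool_pos: [630.8, -72.8, 241.4]
tcp_rot: [3.141, -0.007, 1.693]
contact_force: [0.2, -0.7, -2.9]
grip_width: 25.9
```

```bash
python3 go.py 647.3 -84.1 235 1.677
```

```text
turn units [ 0.001 -0.106  0.227] alt [  0.166   0.001 -44.773]
shift units after turn [-0.649  0.762  0.322]
shift units now [-0.664  0.751  0.318]
t 40.68 pos [630.774 -72.802 241.448] rot [ 3.141 -0.007  1.693] F [ 0.152 -0.664 -2.928] w 25.9 q [-0.239  0.542  1.164  0.007  1.438 -0.362]
```

step_arm(moves=[-0.3,0.25,0.4,0,-0.05,0.2,1,-0.2,0.2,0.5,0,-0.05,0,1,0,0,0.5,0,0,0,1,0,0,0,0,0,0,1])

```text
time: 41.02
tool_pos: [641.9, -82.7, 206.8]
tcp_rot: [-3.137, -0.001, 1.679]
contact_force: [-0.6, 0.8, -2.9]
grip_width: 25.6
```

```bash
python3 go.py 647.3 -84.1 150.7 1.677; python3 held.py 18.7 p4
```

```text
turn units [-0.069 -0.02   0.022] alt [  0.032  -0.108 -44.978]
shift units after turn [-0.1    0.263  2.803]
shift units now [-0.104  0.276  2.801]
t 41.02 pos [641.864 -82.669 206.758] rot [-3.137 -0.001  1.679] F [-0.618  0.758 -2.923] w 25.6 q [-0.246  0.588  1.178 -0.     1.381 -0.354]
```

View pics/h2.png

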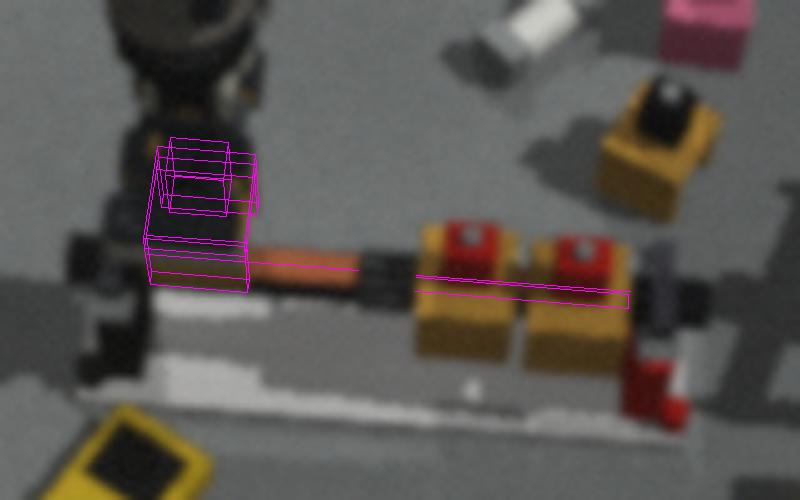

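step_arm(moves=[-0.1,0.28,0.3,-0.07,0,0,1,0,0,0.6,0,0,0,1,0,0,0.6,0,0,0,1,0,0,0.4,0,0,0,1,0,0,0,0,0,0,1])

```text
time: 41.53
tool_pos: [649.2, -84.0, 173.0]
tcp_rot: [3.131, 0.002, 1.68]
contact_force: [0.3, 0.4, -3.4]
grip_width: 25.9
```

```bash
python3 go.py 647.3 -84.1 150.7 1.677
```

```text
turn units [0.145 0.023 0.044] alt [ -0.036   0.227 -44.956]
shift units after turn [ 0.003 -0.094  1.113]
shift units now [ 0.005 -0.106  1.112]
t 41.53 pos [649.181 -83.953 172.958] rot [3.131 0.002 1.68 ] F [ 0.274  0.352 -3.419] w 25.9 q [-0.247  0.617  1.22   0.002  1.294 -0.356]
```

step_arm(moves=[0,-0.1,0.4,0.14,0,0,1,0,0,0.4,0,0,0,1,0,0,0.1,0,0,0,1,0,0,0,0,0,0,1])

```text
time: 41.87
tool_pos: [647.6, -84.2, 154.8]
tcp_rot: [3.14, 0.002, 1.681]
contact_force: [0.1, -0.0, -2.9]
grip_width: 25.9
```

```bash
python3 go.py 647.3 -84.1 150.7 1.677
```

```text
turn units [0.024 0.034 0.051] alt [ -0.053   0.037 -44.949]
shift units after turn [ 0.007 -0.015  0.204]
shift units now [ 0.008 -0.015  0.204]
t 41.87 pos [647.613 -84.21  154.787] rot [3.14  0.002 1.681] F [ 0.144 -0.012 -2.89 ] w 25.9 q [-0.246  0.633  1.241 -0.002  1.264 -0.355]
```

step_arm(moves=[0,0,0.3,0,0,0,1])

```text
time: 41.95
tool_pos: [648.4, -84.4, 150.0]
tcp_rot: [3.137, 0.003, 1.681]
contact_force: [-6.8, 0.1, 40.4]
grip_width: 25.8
```

step_arm(moves=[0,0,-0.1,0,0,0,1,0,0,0,0,0,0,-1,0,0,0,0,0,0,-1,0,0,0,0,0,0,-1,0,0,0,0,0,0,-1,0,0,0,0,0,0,-1,0,0,-0.4,0,0,0,-1,0,0,-0.8,0,0,0,-1])

```text
time: 42.62
tool_pos: [648.0, -84.3, 175.5]
tcp_rot: [3.138, 0.003, 1.681]
contact_force: [-0.0, 0.1, -0.2]
grip_width: 68.2
```

step_arm(moves=[0,0,-1,0,0,0,-1,0,0,-1,0,0,0,-1,0,0,-1,0,0,0,-1,0.5,-0.5,-0.3,0,0,0.5,-1,1,-0.7,0,0,0,0.5,-1,1,-0.7,0,0,0,0.6,-1,1,-0.7,0,0,0,0.6,-1,1,-0.7,0,0,0,0.6,-1])

```text
time: 43.28
tool_pos: [580.7, 1.7, 251.4]
tcp_rot: [3.127, 0.004, 1.471]
contact_force: [0.6, -0.2, 0.4]
grip_width: 91.5
```

```bash
python3 go.py 449.2 185.3 235 1.21; python3 all.py q3 116 52 -116 B1
```

```text
turn units [0.214 0.036 3.74 ] alt [ -0.052   0.31  -41.259]
shift units after turn [ 6.27  -9.391  0.82 ]
shift units now [ 8.485 -7.465  0.674]
t 43.28 pos [580.665   1.673 251.395] rot [3.127 0.004 1.471] F [ 0.629 -0.219  0.411] w 91.5 q [-0.127  0.42   1.335 -0.004  1.371 -0.026]
```

View pics/q3s.png

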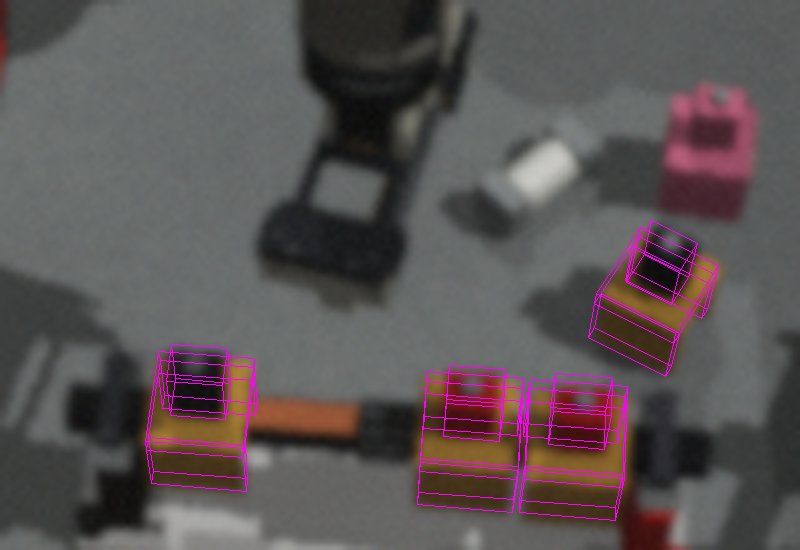

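View pics/q3t.png

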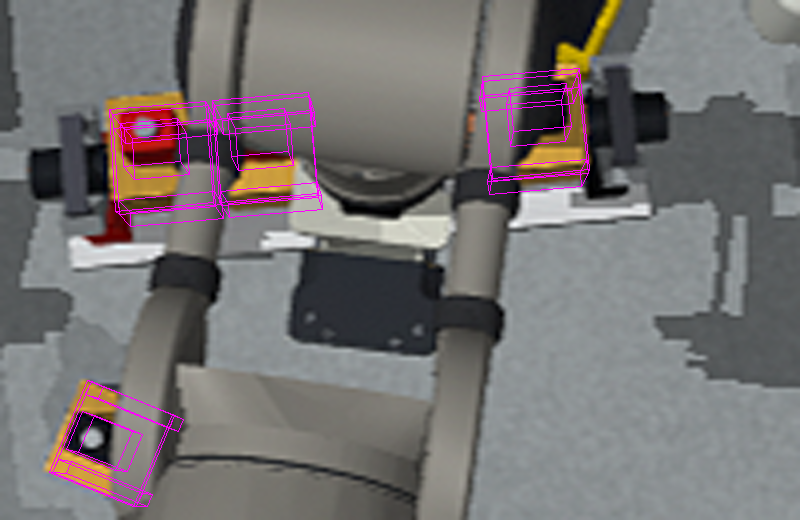

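step_arm(moves=[0.7,-0.6,0,0.05,0,0.3,-1,0.8,-0.7,0,0.05,0,0.4,-1,0.8,-0.75,0,0.05,0,0.4,-1,0.75,-0.75,0,0.05,0,0.4,-1,0.7,-0.8,0,0,0,0.4,-1,0.7,-0.8,0,0,0,0.4,-1,0.65,-0.85,0,0,0,0.4,-1,0.6,-0.9,0,0,0,0.4,-1])

```text
time: 44.05
tool_pos: [482.2, 138.7, 254.2]
tcp_rot: [3.133, 0.003, 1.25]
contact_force: [-0.1, 0.4, -0.1]
grip_width: 91.8
```

```bash
python3 go.py 449.2 185.3 235 1.21
```

```text
turn units [0.125 0.047 0.569] alt [ -0.074   0.195 -44.431]
shift units after turn [ 1.597 -2.369  0.962]
shift units now [ 1.693 -2.312  0.937]
t 44.05 pos [482.246 138.691 254.25 ] rot [3.133 0.003 1.25 ] F [-0.138  0.365 -0.079] w 91.8 q [ 0.132  0.275  1.542 -0.007  1.318  0.454]
```

step_arm(moves=[0.7,-0.9,0.2,0.05,0.02,0.3,-1,0.5,-0.7,0.6,0.05,0.02,0.2,-1,0.1,-0.1,1,0,0,0,-1,0,0,1,0,0,0,-1,0,0,1,0,0,0,-1,0,0,1,0,0,0,-1,0,0,0.5,0,0,0,-1,0,0,0,0,0,0,-1])

```text
time: 44.72
tool_pos: [462.4, 177.4, 150.0]
tcp_rot: [3.129, -0.006, 1.221]
contact_force: [0.2, 0.6, 0.0]
grip_width: 91.9
```

```bash
python3 go.py 449.2 185.3 64 1.21
```

```text
turn units [ 0.179 -0.081  0.153] alt [  0.127   0.281 -44.846]
shift units after turn [ 0.134 -0.757  4.298]
shift units now [ 0.118 -0.81   4.289]
t 44.72 pos [462.425 177.444 149.959] rot [ 3.129 -0.006  1.221] F [0.228 0.637 0.049] w 91.9 q [ 0.213  0.36   1.729 -0.002  1.038  0.564]
```

step_arm(moves=[0.1,-0.75,0.3,0.15,-0.06,0.15,-1,0,0,0.8,0,0,0,-1,0,-0.05,0.9,0,0,0,-1,0,-0.05,0.8,0,0,0,-1,0,0,0.5,0,0,0,-1,0,0,0,0,0,0,-1,0,0,0,0,0,0,-1])

```text
time: 45.3
tool_pos: [454.8, 184.5, 87.5]
tcp_rot: [3.13, -0.006, 1.211]
contact_force: [-0.3, -0.7, 0.6]
grip_width: 91.9
```

```bash
python3 go.py 449.2 185.3 64 1.21
```

```text
turn units [ 0.16  -0.092  0.016] alt [  0.144   0.251 -44.983]
shift units after turn [-0.064 -0.278  1.175]
shift units now [-0.071 -0.291  1.171]
t 45.3 pos [454.846 184.529  87.491] rot [ 3.13  -0.006  1.211] F [-0.272 -0.656  0.557] w 91.9 q [ 0.23   0.44   1.813 -0.001  0.876  0.59 ]
```

step_arm(moves=[-0.07,-0.3,0.4,0.15,-0.08,0,-1,0,0,0.5,0,0,0,-1,0,0,0.3,0,0,0,-1,0,0,0,0,0,0,-1,0,0,0,0,0,0,-1])

```text
time: 45.72
tool_pos: [451.1, 185.6, 64.2]
tcp_rot: [3.137, -0.003, 1.211]
contact_force: [1.1, 0.3, -0.4]
grip_width: 91.9
```

```bash
python3 go.py 449.2 185.3 64 1.21
```

```text
turn units [ 0.065 -0.048  0.017] alt [  0.075   0.102 -44.983]
shift units after turn [-0.045 -0.083  0.012]
shift units now [-0.045 -0.083  0.012]
t 45.72 pos [451.071 185.557  64.249] rot [ 3.137 -0.003  1.211] F [ 1.05   0.314 -0.351] w 91.9 q [0.233 0.475 1.838 0.    0.823 0.592]
```

step_arm(moves=[-0.04,-0.1,0.05,0.05,-0.04,0,-1,0,0,0,0,0,0,1,0,0,0,0,0,0,1,0,0,0,0,0,0,1,0,0,0,0,0,0,1,0,0,0,0,0,0,1,0,0,0,0,0,0,1,0,0,0,0,0,0,1])

```text
time: 46.38
tool_pos: [449.4, 185.7, 64.1]
tcp_rot: [3.139, -0.001, 1.211]
contact_force: [-0.0, -0.1, 0.7]
grip_width: 49.8
```

```bash
python3 go.py 449.2 185.3 64 1.21
```

```text
turn units [ 0.033 -0.019  0.02 ] alt [  0.03    0.051 -44.98 ]
shift units after turn [-0.023 -0.     0.007]
shift units now [-0.023 -0.     0.007]
t 46.38 pos [449.37  185.737  64.142] rot [ 3.139 -0.001  1.211] F [-0.037 -0.096  0.697] w 49.8 q [ 0.234  0.474  1.839 -0.     0.825  0.594]
```

step_arm(moves=[0,0,0,0,0,0,1,0,0,0,0,0,0,1,0,0,0,0,0,0,1,0,0,0,0,0,0,1,0,0,0,0,0,0,1,0,0,0,0,0,0,1,0,0,0,0,0,0,1,0,0,0,0,0,0,1])

```text
time: 47.05
tool_pos: [448.9, 185.7, 63.9]
tcp_rot: [3.14, -0.001, 1.211]
contact_force: [0.4, -0.3, -0.1]
grip_width: 25.6
```

```bash
python3 go.py 449.2 185.3 64 1.21
```

```text
turn units [ 0.018 -0.011  0.018] alt [  0.017   0.028 -44.982]
shift units after turn [-0.011  0.022 -0.006]
shift units now [-0.011  0.022 -0.006]
t 47.05 pos [448.875 185.656  63.882] rot [ 3.14  -0.001  1.211] F [ 0.354 -0.302 -0.131] w 25.6 q [ 0.234  0.475  1.84  -0.     0.826  0.594]
```

step_arm(moves=[0,0,-0.6,0,0,0,1,0,0,-1,0,0,0,1,0,0,-1,0,0,0,1,0,0,-1,0,0,0,1,0,0,-1,0,0,0,1,0,0,-1,0,0,0,1,0,0,-1,0,0,0,1,0,0,-1,0,0,0,1])

```text
time: 47.72
tool_pos: [443.7, 184.1, 214.5]
tcp_rot: [-3.127, 0.011, 1.211]
contact_force: [1.2, 0.7, -2.6]
grip_width: 26.0
```

step_arm(moves=[0,0,-1,0,0,-0.5,1,0,0,-1,0,0,-0.8,1,-0.3,0.3,-0.5,0,0,-0.8,1,0,0,0,0,0,0,1])

```text
time: 48.05
tool_pos: [449.0, 177.0, 269.5]
tcp_rot: [-3.129, 0.007, 1.365]
contact_force: [1.2, -0.3, -3.7]
grip_width: 25.8
```

```bash
python3 go.py 640.5 -20.5 260 1.677
```

```text
turn units [-0.196  0.069 -4.476] alt [ 0.099  0.28  40.523]
shift units after turn [-10.835   8.474   0.473]
shift units now [-7.702 11.4    0.381]
t 48.05 pos [449.01  177.014 269.465] rot [-3.129  0.007  1.365] F [ 1.154 -0.316 -3.704] w 25.8 q [ 0.217  0.24   1.547 -0.001  1.369  0.424]
```

step_arm(moves=[-0.5,0.7,0,-0.05,0,-0.4,1,-0.57,0.8,0,-0.05,0,-0.4,1,-0.6,0.8,0,-0.05,0,-0.4,1,-0.62,0.78,0,-0.05,0,-0.4,1,-0.65,0.76,0,0,0,-0.4,1,-0.67,0.74,0,0,0,-0.4,1,-0.7,0.72,0,0,0,-0.4,1,-0.72,0.7,0,0,0,-0.4,1])

```text
time: 48.72
tool_pos: [555.1, 63.6, 260.2]
tcp_rot: [-3.127, 0.004, 1.587]
contact_force: [0.9, -0.1, -3.0]
grip_width: 25.8
```

```bash
python3 go.py 640.5 -20.5 260 1.677
```

```text
turn units [-0.209  0.042 -1.287] alt [ 0.064  0.319 43.712]
shift units after turn [-4.633  3.801  0.009]
shift units now [-4.273  4.201 -0.036]
t 48.72 pos [555.089  63.578 260.188] rot [-3.127  0.004  1.587] F [ 0.892 -0.13  -2.969] w 25.8 q [-0.021  0.391  1.357 -0.004  1.408 -0.036]
```

step_arm(moves=[-0.75,0.7,-0.1,-0.05,0,-0.4,1,-0.75,0.7,-0.1,-0.05,0,-0.4,1,-0.75,0.65,-0.1,-0.05,0,-0.4,1,-0.75,0.65,-0.1,-0.05,0,0,1,-0.75,0.6,0,0,0,0,1,-0.4,0.3,0,0,0,0,1,0,0,0,0,0,0,1])

```text
time: 49.3
tool_pos: [633.8, -19.6, 254.0]
tcp_rot: [-3.123, -0.001, 1.66]
contact_force: [-0.2, -1.1, -3.0]
grip_width: 25.8
```

```bash
python3 go.py 640.5 -20.5 206 1.677
```

```text
turn units [-0.272 -0.022 -0.241] alt [-0.035  0.424 44.757]
shift units after turn [-0.079  0.327  2.401]
shift units now [-0.077  0.374  2.395]
t 49.3 pos [633.826 -19.615 254.029] rot [-3.123 -0.001  1.66 ] F [-0.167 -1.058 -2.995] w 25.8 q [-0.15   0.545  1.125 -0.003  1.491 -0.239]
```

step_arm(moves=[-0.05,0.3,0.3,-0.25,0,-0.2,1,0,0,0.7,0,0,0,1,0,0,0.7,0,0,0,1,0,0,0.5,0,0,0,1,0,0,0,0,0,0,1])

```text
time: 49.72
tool_pos: [636.3, -16.4, 204.1]
tcp_rot: [-3.133, -0.005, 1.67]
contact_force: [-0.7, -0.4, -2.2]
grip_width: 25.8
```

```bash
python3 go.py 640.5 -20.5 150.9 1.677; python3 held.py 18.9 p5
```

```text
turn units [-0.119 -0.079 -0.093] alt [-0.124  0.187 44.907]
shift units after turn [-0.228  0.185  2.659]
shift units now [-0.241  0.209  2.656]
t 49.72 pos [636.333 -16.365 204.078] rot [-3.133 -0.005  1.67 ] F [-0.677 -0.367 -2.164] w 25.8 q [-0.148  0.572  1.214  0.003  1.365 -0.248]
```

View pics/h2.png

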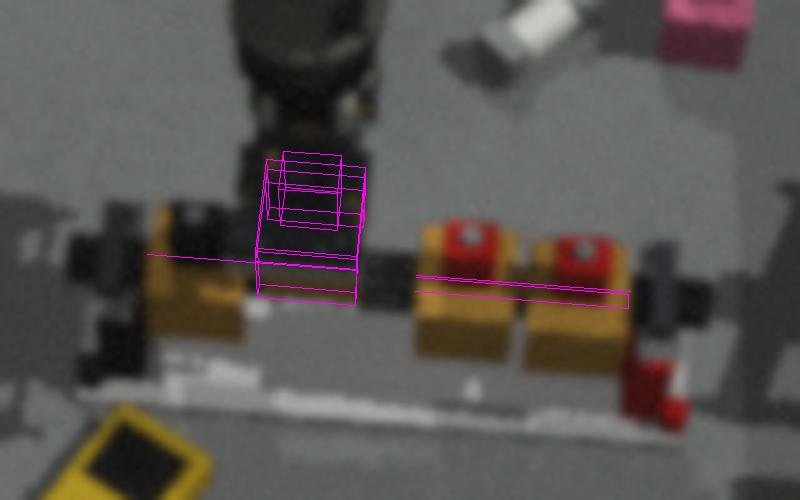

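Shift by −0.24/+0.2 with the descent.

step_arm(moves=[-0.24,0.2,0,-0.1,-0.07,-0.09,1,0,0,0,0,0,0,1])

```text
time: 49.98
tool_pos: [642.8, -20.8, 208.2]
tcp_rot: [3.136, 0.001, 1.678]
contact_force: [-0.0, 0.0, -3.7]
grip_width: 25.8
```

```bash
python3 go.py 640.5 -20.5 150.9 1.677
```

```text
turn units [0.076 0.021 0.019] alt [ -0.034   0.12  -44.981]
shift units after turn [ 0.026 -0.112  2.863]
shift units now [ 0.03  -0.127  2.863]
t 49.98 pos [642.779 -20.775 208.168] rot [3.136 0.001 1.678] F [-0.003  0.043 -3.68 ] w 25.8 q [-0.151  0.573  1.201 -0.     1.362 -0.259]
```

step_arm(moves=[0.02,-0.12,0.4,0.07,0,0,1,0,0,0.6,0,0,0,1,0,0,0.6,0,0,0,1,0,0,0.4,0,0,0,1,0,0,0,0,0,0,1])

```text
time: 50.4
tool_pos: [641.8, -21.2, 169.2]
tcp_rot: [3.135, 0.003, 1.678]
contact_force: [-0.3, -0.5, -2.8]
grip_width: 25.7
```

```bash
python3 go.py 640.5 -20.5 150.9 1.677
```

```text
turn units [0.095 0.048 0.008] alt [ -0.076   0.149 -44.992]
shift units after turn [ 0.04  -0.061  0.913]
shift units now [ 0.043 -0.067  0.912]
t 50.4 pos [641.793 -21.167 169.151] rot [3.135 0.003 1.678] F [-0.324 -0.482 -2.771] w 25.7 q [-0.151  0.599  1.264 -0.002  1.271 -0.258]
```

step_arm(moves=[0.04,-0.06,0.4,0.08,0.04,0,1,0,0,0.3,0,0,0,1,0,0,0,0,0,0,1])

```text
time: 50.65
tool_pos: [640.7, -20.6, 154.6]
tcp_rot: [3.14, 0.001, 1.677]
contact_force: [0.9, -0.3, -3.8]
grip_width: 25.7
```

```bash
python3 go.py 640.5 -20.5 150.9 1.677
```

```text
turn units [0.019 0.008 0.005] alt [ -0.012   0.029 -44.995]
shift units after turn [ 0.006 -0.009  0.183]
shift units now [ 0.006 -0.009  0.183]
t 50.65 pos [640.686 -20.601 154.554] rot [3.14  0.001 1.677] F [ 0.88  -0.256 -3.84 ] w 25.7 q [-0.152  0.612  1.282 -0.     1.246 -0.258]
```

step_arm(moves=[0,0,0.3,0,0,0,1])

```text
time: 50.73
tool_pos: [641.6, -20.8, 150.0]
tcp_rot: [3.138, 0.001, 1.677]
contact_force: [-8.1, 0.3, 42.3]
grip_width: 26.0
```

step_arm(moves=[0,0,-0.1,0,0,0,1,0,0,0,0,0,0,-1,0,0,0,0,0,0,-1,0,0,0,0,0,0,-1,0,0,0,0,0,0,-1,0,0,0,0,0,0,-1,0,0,-0.4,0,0,0,-1,0,0,-0.8,0,0,0,-1])

```text
time: 51.4
tool_pos: [641.7, -20.8, 176.5]
tcp_rot: [3.137, 0.002, 1.677]
contact_force: [-0.4, -0.5, -0.1]
grip_width: 68.0
```

step_arm(moves=[0,0,-1,0,0,0,-1,0,0,-1,0,0,0,-1,0,0,-1,0,0,0,-1,-0.7,-0.7,0,0,0,0,-1,-1,-1,0,0,0,0,-1,-1,-1,0,0,0,0,-1,-1,-1,0,0,0,0,-1,-1,-1,0,0,0,0,-1])

```text
time: 52.07
tool_pos: [559.6, -123.1, 246.9]
tcp_rot: [3.125, 0.004, 1.686]
contact_force: [0.5, -0.2, -0.6]
grip_width: 91.6
```

step_arm(moves=[-1,-0.5,0,0,0,1,1,-1,-0.5,0,0,0,1,1,-1,-0.5,0,0,0,1,1,-1,-0.4,0,0,0,1,1,-1,-0.3,0,0,0,1,1,-1,0,0,0,0,1,1,-0.9,0,0,0,0,1,1,-0.9,0.1,0,0,0,1,1])

```text
time: 52.73
tool_pos: [491.3, -284.1, 253.5]
tcp_rot: [3.119, -0.005, 1.102]
contact_force: [0.8, -0.8, -0.1]
grip_width: 42.7
```

```bash
python3 go.py 455 -395 235 0.09; python3 all.py q4 116 52 -116 -52; python3 roll.py >/dev/null
```

```text
turn units [ 0.267 -0.228 14.492] alt [  0.266   0.312 -30.505]
shift units after turn [-2.304  5.362  0.927]
shift units now [-5.772  0.869  0.92 ]
t 52.73 pos [ 491.261 -284.053  253.539] rot [ 3.119 -0.005  1.102] F [ 0.788 -0.773 -0.102] w 42.7 q [-0.664  0.389  1.379  0.009  1.352 -0.197]
```

View pics/q4s.png

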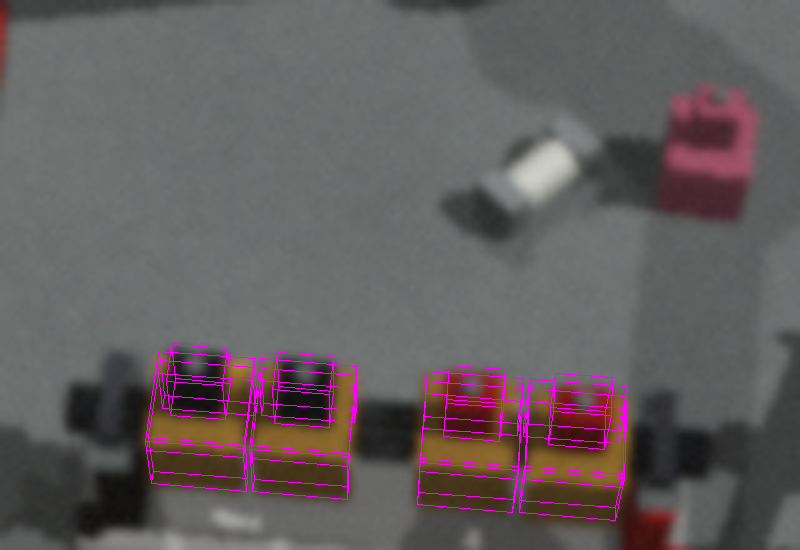

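View pics/q4t.png

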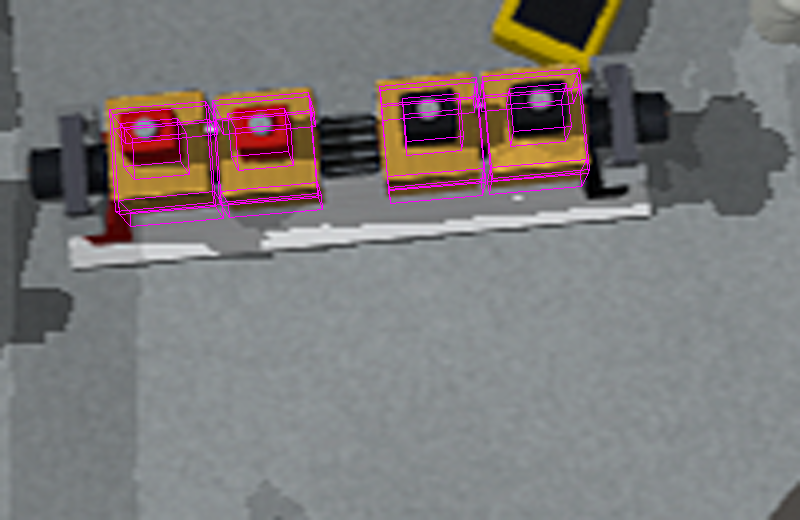

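step_arm(moves=[-0.4,0.06,0,0.1,-0.1,1,1,-0.4,0.1,0,0.1,-0.1,1,1,-0.38,0.12,0,0,0,1,1,-0.37,0.15,0,0,0,1,1,-0.36,0.18,0,0,0,1,1,-0.35,0.2,0,0,0,1,1,-0.33,0.23,0,0,0,1,1,-0.31,0.25,0,0,0,1,1])

```text
time: 53.7
tool_pos: [477.7, -335.2, 254.7]
tcp_rot: [3.133, 0.001, 0.548]
contact_force: [-1.2, 0.3, -0.1]
grip_width: 0.5
```

step_arm(moves=[-0.3,0.27,0,0,0,1,1,-0.28,0.29,0,0,0,1,1,-0.26,0.31,0,0,0,1,1,-0.24,0.32,0,0,0,1,1,-0.2,0.33,0,0,0,1,1,-0.2,0.34,0,0,0,1,1,0,0,0,0,0,0.3,1,0,0,0,0,0,0,1])

```text
time: 54.37
tool_pos: [467.6, -374.9, 255.7]
tcp_rot: [3.135, -0.003, 0.102]
contact_force: [1.1, 0.4, -0.0]
grip_width: 0.2
```

```bash
python3 go.py 450 -396 168 0.09; python3 - <<'E'
from mdl import *
o=get_obs();p=o["tool_pos"]
crop("top","l1",370,150,120,120,5,[]); crop("scene","l2",120,140,120,120,5,[])
a=cv2.imread("pics/l1.png");b=cv2.imread("pics/l2.png");cv2.imwrite("pics/l3.png",cv2.resize(np.hstack([a,b]),(800,400)))
E
```

```text
turn units [ 0.092 -0.043  0.178] alt [  0.067   0.143 -44.821]
shift units after turn [-0.97   0.974  4.387]
shift units now [-0.995  0.934  4.39 ]
t 54.37 pos [ 467.573 -374.858  255.743] rot [ 3.135 -0.003  0.102] F [ 1.076  0.404 -0.019] w 0.2 q [-0.803  0.458  1.263 -0.002  1.413  0.666]
```

View pics/l3.png

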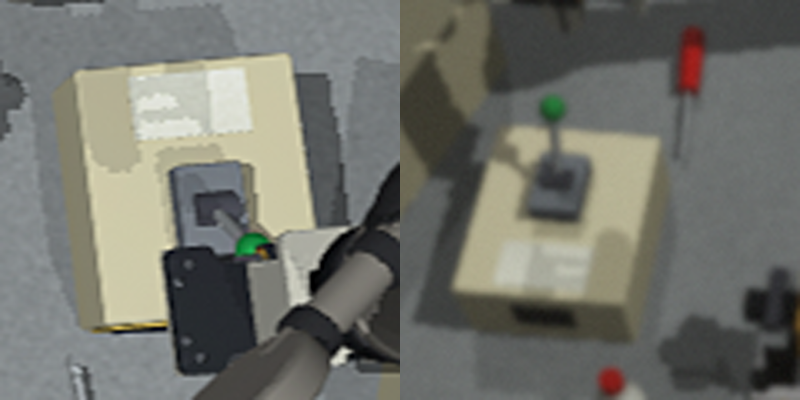

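step_arm(moves=[-0.5,0.45,0,0.1,0,0.1,1,-0.5,0.5,0.2,0,0,0,1,0,0,0.8,0,0,0,1,0,0,1,0,0,0,1,0,0,1,0,0,0,1,0,0,0.8,0,0,0,1,0,0,0.3,0,0,0,1,0,0,0,0,0,0,1])

```text
time: 55.13
tool_pos: [447.4, -398.2, 173.1]
tcp_rot: [3.14, -0.005, 0.109]
contact_force: [-0.3, 0.7, 0.6]
grip_width: 0.6
```

```bash
python3 go.py 490 -392 170 0.09; python3 - <<'E'
from mdl import *
crop("top","l1",370,150,120,120,5,[]); crop("scene","l2",120,120,120,120,5,[])
a=cv2.imread("pics/l1.png");b=cv2.imread("pics/l2.png");cv2.imwrite("pics/l4.png",cv2.resize(np.hstack([a,b]),(800,400)))
E
```

```text
turn units [ 0.024 -0.067  0.266] alt [  0.105   0.038 -44.734]
shift units after turn [ 2.15  -0.119  0.156]
shift units now [ 2.151 -0.079  0.166]
t 55.13 pos [ 447.395 -398.232  173.116] rot [ 3.14  -0.005  0.109] F [-0.275  0.651  0.615] w 0.6 q [-0.857  0.518  1.395  0.003  1.224  0.604]
```

View pics/l4.png

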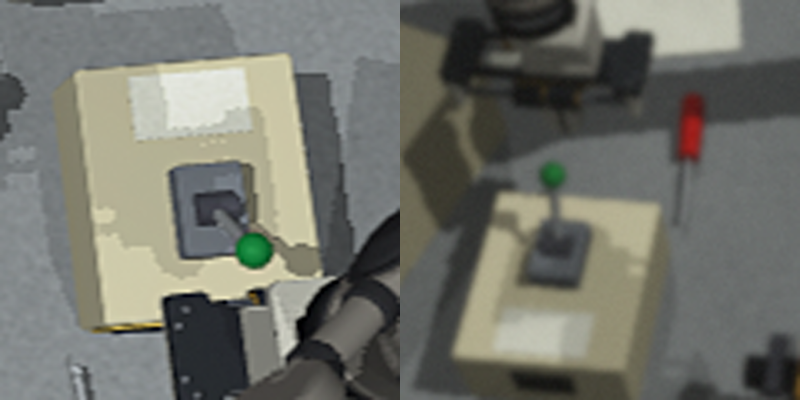

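step_arm(moves=[0.7,0,0,0,0,0.2,1,0.8,0,0,0,0,0,1,0.6,0,0,0,0,0,1,0.6,0,0,0,0,0,1,0.6,0,0,0,0,0,1])

```text
time: 55.65
tool_pos: [515.1, -395.3, 183.3]
tcp_rot: [3.13, -0.01, 0.092]
contact_force: [-1.0, 0.4, 1.4]
grip_width: 0.3
```

```bash
python3 go.py 566 -386 170 0.09
```

```text
turn units [ 0.168 -0.148  0.035] alt [  0.232   0.264 -44.964]
shift units after turn [ 2.577 -0.236  0.664]
shift units now [ 2.571 -0.237  0.688]
t 55.65 pos [ 515.085 -395.33   183.284] rot [ 3.13  -0.01   0.092] F [-1.022  0.43   1.407] w 0.3 q [-0.773  0.596  1.229  0.     1.301  0.706]
```

step_arm(moves=[0.3,-0.1,0.5,0.1,-0.1,0,1,0.5,0,0.3,0,0,0,1,0.5,0,0.2,0,0,0,1])

```text
time: 55.9
tool_pos: [543.8, -392.3, 167.0]
tcp_rot: [3.131, -0.007, 0.093]
contact_force: [-0.6, -0.1, 1.0]
grip_width: 0.1
```

```bash
python3 go.py 566 -386 170 0.09; python3 - <<'E'
from mdl import *
crop("top","l1",370,150,120,120,5,[]); crop("scene","l2",120,120,120,120,5,[])
a=cv2.imread("pics/l1.png");b=cv2.imread("pics/l2.png");cv2.imwrite("pics/l5.png",cv2.resize(np.hstack([a,b]),(800,400)))
E
```

```text
turn units [ 0.147 -0.104  0.047] alt [  0.163   0.231 -44.952]
shift units after turn [ 1.133 -0.212 -0.152]
shift units now [ 1.134 -0.206 -0.146]
t 55.9 pos [ 543.821 -392.252  166.959] rot [ 3.131 -0.007  0.093] F [-0.566 -0.067  1.045] w 0.1 q [-0.738  0.651  1.175 -0.002  1.304  0.74 ]
```

View pics/l5.png

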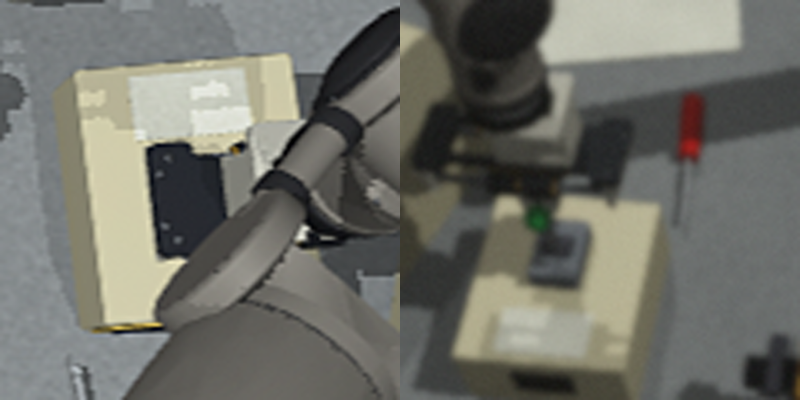

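step_arm(moves=[0.4,-0.1,0,0.1,0,0,1,0.4,0,0,0,0,0,1,0.3,0,0,0,0,0,1])

```text
time: 56.25
tool_pos: [565.7, -387.3, 165.0]
tcp_rot: [-3.141, -0.004, 0.093]
contact_force: [-2.2, -0.6, -0.7]
grip_width: 0.7
```

step_arm(moves=[0.3,0,0.1,0,0,0,1,0,0,0,0,0,0,1])

```text
time: 56.42
tool_pos: [565.1, -387.7, 164.8]
tcp_rot: [-3.139, 0.013, 0.092]
contact_force: [-0.7, 0.7, -0.3]
grip_width: 0.4
```

```bash
python3 go.py 566 -386 165 0.09; python3 - <<'E'
from mdl import *
crop("scene","l6",120,120,120,120,5,[])
E
```

```text
turn units [-0.041  0.19   0.033] alt [ -0.299  -0.065 -44.966]
shift units after turn [ 0.051 -0.079 -0.008]
shift units now [ 0.051 -0.079 -0.009]
t 56.42 pos [ 565.136 -387.662  164.836] rot [-3.139  0.013  0.092] F [-0.717  0.66  -0.315] w 0.4 q [-0.709  0.696  1.095 -0.008  1.362  0.771]
```

View pics/l6.png

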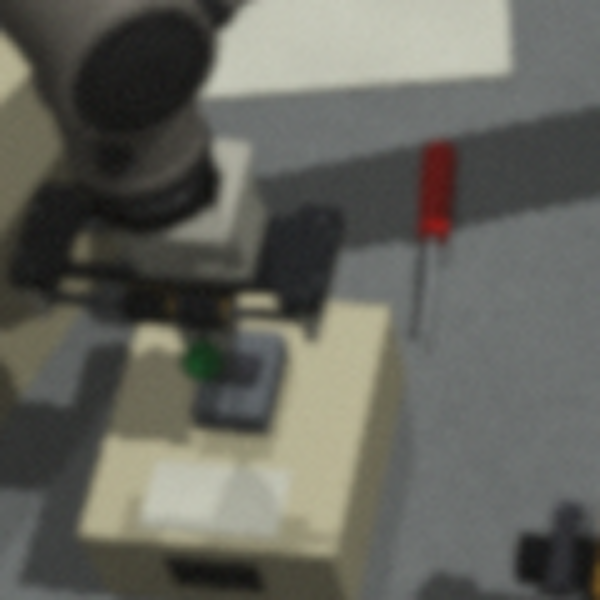

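```bash
python3 - <<'E'
from h import *
for r in (0.7,0.8,0.9,1.0):
    x=-20+80*np.sin(r-.5); z=109+80*np.cos(r-.5)
    P=np.array([572.3+x*np.cos(.09),-383.9+x*np.sin(.09),z]); print(r,P,pj("scene",P),pj("top",P))
E
```

```text
0.7 [ 568.21016638 -384.26908209  187.40532623] [[161.4716709  184.92988825]] [[443.07235915 201.42742155]]
0.8 [ 575.92687794 -383.57269679  185.42691913] [[161.03320956 187.3052094 ]] [[442.3658272  198.28356886]]
0.9 [ 583.40832632 -382.89754253  182.68487952] [[160.66224061 189.76290606]] [[441.56231585 195.30989686]]
1.0 [ 590.57975938 -382.25036524  179.20660495] [[160.36327874 192.27472595]] [[440.6724813  192.54009541]]
```

step_arm(moves=[0.4,0,0,0,-0.1,0,1])

```text
time: 56.55
tool_pos: [566.8, -387.6, 164.6]
tcp_rot: [-3.135, 0.033, 0.09]
contact_force: [-45.8, -0.0, 12.2]
grip_width: 0.5
```

step_arm(moves=[-0.6,0,0,0,0.1,0,1,-1,0,0,0,0,0,1,-1,0,0,0,0,0,1,-0.8,0,-0.3,0,0,0,1,-0.3,0,-1,0,0,0,1,0,0,-1,0,0,0,1,0,0,-1,0,0,0,1,0,0,-1,0,0,0,1])

```text
time: 57.22
tool_pos: [491.3, -394.2, 251.6]
tcp_rot: [-3.127, 0.036, 0.089]
contact_force: [-0.3, 0.5, -0.1]
grip_width: 0.3
```

step_arm(moves=[-1,0,0,0,0,0,1,-1,0,0,0,0,0,1,-1,0,0,0,0,0,1,-1,0,0,0,0,0,1,-0.5,0,0,0,0,0,1,0,0,0,0,0,0,1])

```text
time: 57.72
tool_pos: [404.1, -404.6, 263.0]
tcp_rot: [-3.14, 0.024, 0.09]
contact_force: [0.8, -0.2, -0.7]
grip_width: 0.4
```

```bash
python3 - <<'E'
from mdl import *
o=get_obs(); print(o["time"],o["tool_pos"],o["contact_force"])
for n in ("scene","top"):
    cv2.imwrite(f"pics/{n}9.png",cv2.cvtColor(capture(n),cv2.COLOR_RGB2BGR))
crop("scene","l7",120,140,120,120,5,[]);crop("top","l8",370,150,120,120,5,[])
a=cv2.imread("pics/l8.png");b=cv2.imread("pics/l7.png");cv2.imwrite("pics/l9.png",cv2.resize(np.hstack([a,b]),(800,400)))
E
```

```text
57.7167 [ 404.05583442 -404.58914743  263.02628831] [ 0.80486307 -0.21899734 -0.65589042]
```

View pics/scene9.png

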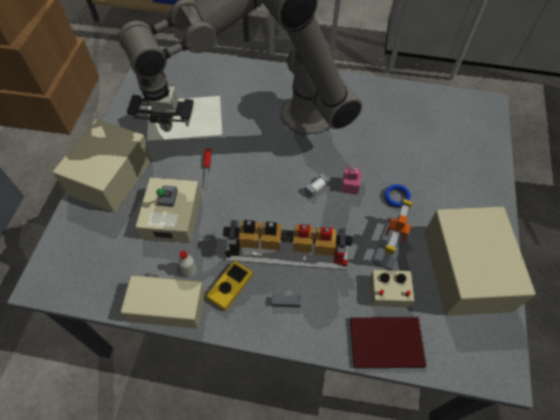

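View pics/top9.png

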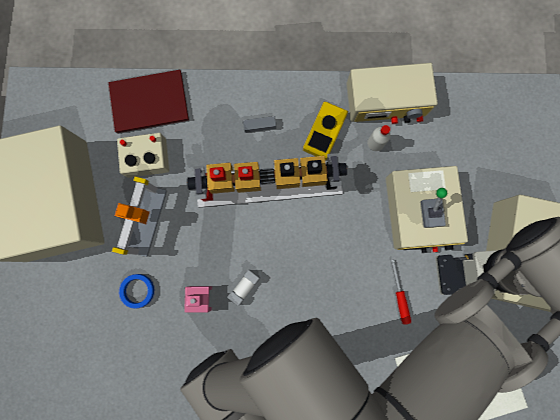

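View pics/l9.png

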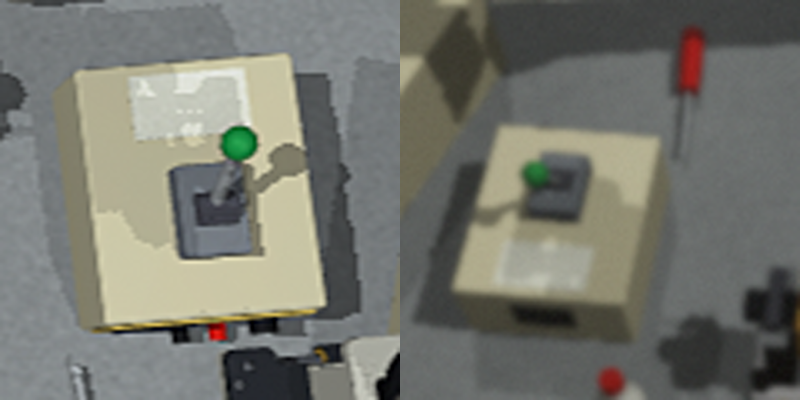

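```bash
python3 - <<'E'
from mdl import *
im=cv2.imread("pics/top9.png");a=cv2.resize(im[150:210,180:350],None,fx=4.7,fy=4.7,interpolation=cv2.INTER_CUBIC)
im=cv2.imread("pics/scene9.png");b=cv2.resize(im[210:275,220:360],(a.shape[1],int(65*a.shape[1]/140)),interpolation=cv2.INTER_CUBIC)
cv2.imwrite("pics/f1.png",np.vstack([a,b])[:600])
P=place(saddle(17,14),[530,370,2.912-np.pi/2],120)
crop("top","h1",90,160,100,100,4,P);crop("scene","h2",360,180,100,100,4,P)
cv2.imwrite("pics/f2.png",np.hstack([cv2.imread("pics/h1.png"),cv2.imread("pics/h2.png")]))
E
```

```text
(no output)
```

View pics/f1.png

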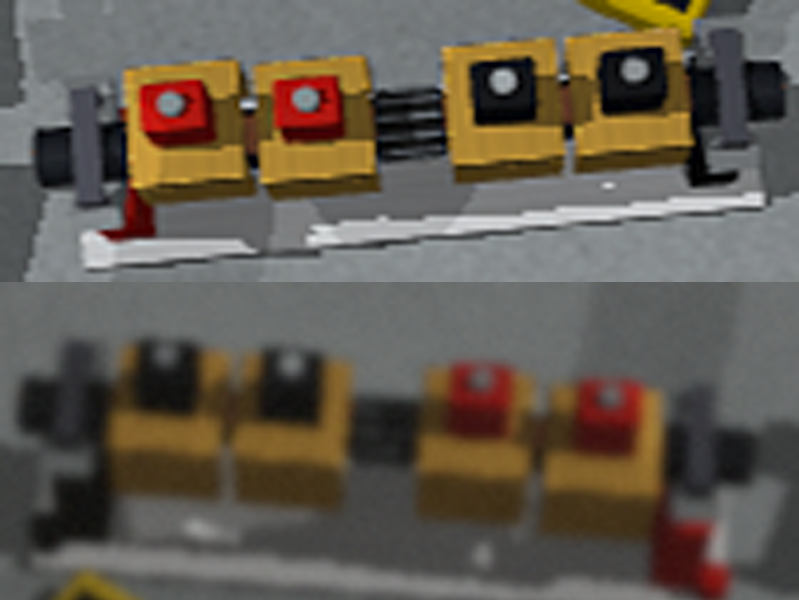

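View pics/f2.png

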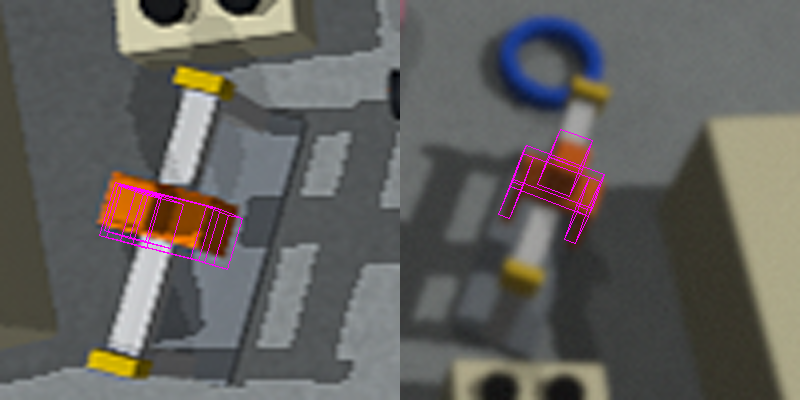

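```bash
python3 - <<'E'
from mdl import *
P=place(saddle(17,14),[536,370,2.912-np.pi/2],120)
crop("top","h1",100,190,66,66,6,P);crop("scene","h2",375,200,66,66,6,P)
cv2.imwrite("pics/f3.png",np.hstack([cv2.imread("pics/h1.png"),cv2.imread("pics/h2.png")]))
E
```

```text
(no output)
```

View pics/f3.png

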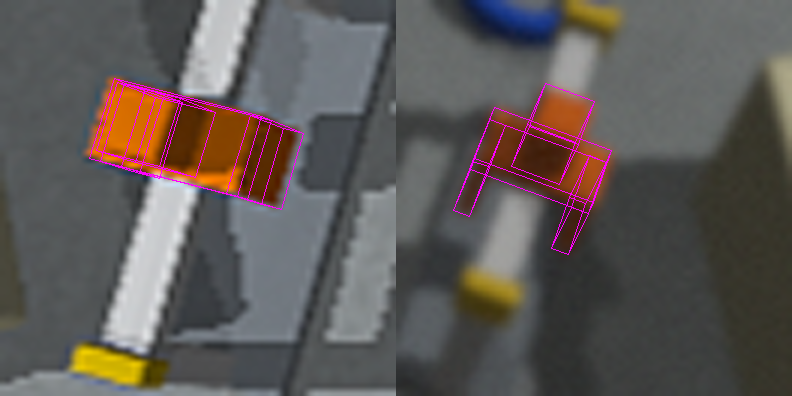

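```bash
python3 -c "
from plant import *
o=get_obs();print(o['time'],o['contact_force'],o['dq'])
print(close_job())"
```

```text
58.1167 [-0.15309685 -0.7719741   0.02342483] [-0.00301022 -0.0044971   0.0029148  -0.00087697 -0.00038666 -0.00146762]
the job is handed in; nothing more can be done
None
```

I carried out the whole job in the order asked and handed it in at about 58 s; no verdict was reported.

- **Hood:** it hangs over the parking rail. In the last check, the drawn outline of a hood seated level at 120 mm matched both pictures, a few millimetres along the rail from mid-length.
- **Bar:** I turned it about 70° in two grips until the flats faced up. The top camera put the roll at about 0.00 rad. The blurrier scene camera read 0.03 to 0.08 rad, so the two did not fully agree. I could not measure the roll again once the saddles covered the copper.
- **Saddles:** all four were present. The two red-gripped ones are at y ≈ +52 and +116 mm, and the two black-gripped ones at y ≈ −52 and −116 mm. In both pictures they look level, with visible gaps between them and clear of the sleeve and pedestals. The outer red one sits about 1 to 3 mm further out in the top view than drawn, still on the flat by my estimate. None of the saddles was knocked aside during the run.
- **Lever:** I pushed it to its stop, where the wrist force was 46 N. The ball then lay within 1 pixel of the predicted "on" position in both pictures.
- **Forces and bystanders:** lowering the saddles and the hood until they touched gave wrist forces of up to about 44 N. The bystanders looked unmoved in the last pictures, and the robot was clear of everything when I handed in.

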